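# Prop the cabbage press to drain

### The job

Set the cabbage press up to drain: holding the steel pry bar over the fulcrum block that stands at the end away from the tap, lever that end of the press up, slip one brown shim under each of its two feet there, let the press down onto the shims and lay the bar back on the blue mat. Set every press stone that is out upright on the press plate inside the tub, and turn the tap's blue lock collar until its red pointer stands on the red locked mark. Do not shove the press out of its place, and leave the white dish and everything else where it is.

Things in the scene. Friction and masses are not known exactly. Their poses are not given: they have to be found in the camera images.
- press: Stainless cabbage press, 4 kg, loose: tub 180 (x) by 220 (y) mm outside, walls 3 mm, rim 117 mm high, on a stand with four feet. Origin: on the table under the tub's centre; z up; +y points to the end with the drain tap, -y to the end to be lifted, whose wall is at y -110 mm. On its shims it leans 3 degrees towards the tap.
- rail (a point): Middle of the round lift rail under the press's -y end (14 mm thick, from x -75 to 75 mm at y -105 mm in the press frame): on its axis, 43 mm above the table while the press stands flat, underside at 36 mm. Open space below it between the two feet. The bar lifts here.
- foot_near (a point): Centre of the underside of the foot at the press's -y, -x corner (24 mm across; x -75, y -100 mm in the press frame; 0 mm high while the press stands flat). A shim belongs under it.
- foot_far (a point): Centre of the underside of the foot at the press's -y, +x corner (24 mm across; x 75, y -100 mm in the press frame). A shim belongs under it.
- plate (a point): Centre of the top of the white press plate inside the tub, 84 mm above the press's origin, 33 mm below the rim; free area 170 (x) by 210 (y) mm.
- block: Loose yellow steel fulcrum block, 0.5 kg, 60 (x) by 42 (y) by 30.5 mm high, already standing at its place (its centre about 40 mm outside the lift rail's axis, along the press's -y). Origin under its centre. A groove 24 mm wide and 3 mm deep runs along its x across the middle of the top (floor 27.5 mm above the table): the bar's heel sits in it.
- bar: Steel pry bar, 0.85 kg, 308 by 28 mm, loose, flat on the mat at first. x points from handle to tip, z up. Origin: lowest point of the heel, a 16 mm round across the bar (axis 8 mm above the origin). Handle from x -250 to -30 mm, 14 mm thick (z 0 to 14). From the heel the tip, 58 mm long, 6 mm thick, rises forward at 7 degrees to the handle; its top face is at z 14 mm at the heel.
- bar_grip (a point): Middle of the handle at the bar's centre of mass: x -115, z 7 mm in the bar's frame. The tip goes in under the rail with the handle raised 25 to 30 degrees and the heel just above its groove. Brought down until its end rests on the table (6 degrees below level), the handle raises the rail about 15 mm; it is heavy enough to stay down by itself when let go.
- mat: Blue silicone mat, fixed, 80 (x) by 300 (y) by 3 mm; the bar's place. Origin under its centre.
- shim1: Dark brown wooden shim, 100 (x) by 36 (y) by 10 mm, loose, 30 g. Origin under its centre.
- shim2: Dark brown wooden shim, the same as shim1.
- collar (a joint): Blue lock collar on the drain tap, turning about an upright axis: 0 to 1.75 rad, clockwise from above is positive, slight friction, stays where left. Locked at 1.40: its red pointer then stands on the red mark of the white dial and points straight away from the tub (press +y). At value q the pointer's angle about the press's z, from the press's x, is 2.97 - q.
- collar_grip (a point): Middle of the collar's grip, on the turning axis, 99 mm above the table (y 165 mm in the press frame). The grip is an upright wing 44 mm long (along the pointer), 11 mm thick, reaching 11 mm above and below this point; the tub's end wall is 55 mm away and 18 mm higher.
- stone1: Brown press stone (stoneware weight), 160 g, loose: a disc 60 mm across and 22 mm high, sloping to a round knob 20 to 24 mm thick whose top is 51 mm above the underside (grip it with the fingertips 28 to 35 mm up, above the disc). Origin: centre of its underside. One to three stones are out; an absent one reads None.
- stone2: Brown press stone (stoneware weight), 160 g, loose: a disc 60 mm across and 22 mm high, sloping to a round knob 20 to 24 mm thick whose top is 51 mm above the underside (grip it with the fingertips 28 to 35 mm up, above the disc). Origin: centre of its underside. One to three stones are out; an absent one reads None.
- stone3: Brown press stone (stoneware weight), 160 g, loose: a disc 60 mm across and 22 mm high, sloping to a round knob 20 to 24 mm thick whose top is 51 mm above the underside (grip it with the fingertips 28 to 35 mm up, above the disc). Origin: centre of its underside. One to three stones are out; an absent one reads None.
- dish: Small white ceramic dish, 72 mm across and 26 mm high, standing under the tap's spout. Leave it.
- box_low: Lower of two stacked clear containers, 114 by 154 by 65 mm, left of the press. Leave it.
- box_top: Upper clear container, red lid. Leave it.
- paddle: Bamboo rice paddle lying in front of the press, 190 mm long, 6 mm thick. Leave it.
Mind the look-alikes: they are no part of the job. Leave any black or pink look-alike of the stone3 alone.

How it is judged:
On the way, in this order (a step that is already met when the one before it is completed fails the run):
1. the pry bar, in the gripper and resting on the fulcrum block, holds the end of the press up by more than 11 mm (height (world z) of rail above 0.054 m and contact force between bar and press above 4 N and contact force between bar and block above 4 N and contact force between the fingers and bar above 0.5 N), for 0.2 s.
2. both feet at the lifted end rest on a shim each, and the bar no longer carries the press (((x of foot_near in the frame of shim1 between -0.045 and 0.045 m and y of foot_near in the frame of shim1 between -0.018 and 0.018 m and z of foot_near in the frame of shim1 between 0.007 and 0.013 m and x of foot_far in the frame of shim2 between -0.045 and 0.045 m and y of foot_far in the frame of shim2 between -0.018 and 0.018 m and z of foot_far in the frame of shim2 between 0.007 and 0.013 m) or (x of foot_near in the frame of shim2 between -0.045 and 0.045 m and y of foot_near in the frame of shim2 between -0.018 and 0.018 m and z of foot_near in the frame of shim2 between 0.007 and 0.013 m and x of foot_far in the frame of shim1 between -0.045 and 0.045 m and y of foot_far in the frame of shim1 between -0.018 and 0.018 m and z of foot_far in the frame of shim1 between 0.007 and 0.013 m)) and contact force between any of shim1, shim2 and press above 1.5 N and height (world z) of foot_near between 0.007 and 0.013 m and height (world z) of foot_far between 0.007 and 0.013 m and contact force between bar and press below 0.2 N), for 0.3 s.
At the end, for the whole second after the job is handed in: Both lifted feet stand 7 to 13 mm high on their own shim (foot centre within 18 mm across, 45 mm along); the bar is clear of the press, flat, its handle's middle over the mat; every stone present is upright and still on the plate; the collar is within 0.12 rad of 1.40 (all of step 2 and x of stone1 in the frame of press between -0.075 and 0.075 m and y of stone1 in the frame of press between -0.095 and 0.095 m and z of stone1 in the frame of press between 0.078 and 0.092 m and angle between each of stone1, stone2, stone3's own z axis and vertical below 0.2 rad and linear speed of each of stone1, stone2, stone3, bar, press below 0.02 m/s and x of stone2 in the frame of press between -0.075 and 0.075 m and y of stone2 in the frame of press between -0.095 and 0.095 m and z of stone2 in the frame of press between 0.078 and 0.092 m and x of stone3 in the frame of press between -0.075 and 0.075 m and y of stone3 in the frame of press between -0.095 and 0.095 m and z of stone3 in the frame of press between 0.078 and 0.092 m and value of joint collar between 1.28 and 1.52 rad and x of bar_grip in the frame of mat between -0.04 and 0.04 m and y of bar_grip in the frame of mat between -0.12 and 0.12 m and height (world z) of bar_grip below 0.02 m and angle between bar's own z axis and vertical below 0.1 rad); the robot touches nothing.
It fails at once if a bystander (dish, containers, paddle) is moved more than 30 mm (distance of any of dish, box_low, box_top, paddle from where it was at the start of the episode above 0.03 m).
It fails at once if the press is shoved more than 40 mm or tipped more than 10 degrees (distance of press from where it was at the start of the episode above 0.04 m or angle between press's own z axis and vertical above 0.175 rad).
Of stone1, stone2, stone3 only 1 to 3 are there at a start; the rules pass over those that are not, and their reading is None.
At some moment in a run one of stone1, stone2, stone3 may be knocked a few centimetres aside while the robot is not near it.
Once in a run the grip may slacken for a moment while it holds something.
It also fails if it takes over 210 s, if anything falls off the work surface, if the arm or the gripper's body presses on something with over 40 N, if the wrist force passes 120 N, or if a joint passes its speed limit or range.

### The arm

A 6-joint arm with a two-finger parallel gripper is mounted at the origin on the work surface. World frame = base frame: x ahead of the robot, y to its left, z up, the work surface at z = 0. Lengths are in m, angles in rad, forces in N, time in s.
With the tool pointing down it reaches from about 0.3 to 0.775 m from the base axis. Payload 14.6 kg.
Tool frame: the origin (TCP) lies midway between the tips of the shut fingers; the grasp point (between the pads) lies 19 mm behind it (ctrl.tcp_to_grasp is the z of the grasp point in the tool frame, in m); z points along the fingers, y is the line along which they close (so a half turn about z gives the same grasp; the last joint's range is limited). The gripper opens to 94 mm and grips with 3 to 60 N. Pads are 16 mm wide; open, the fingers measure 119 mm over their backs; the gripper's body (75 mm by 177 mm) begins 78 mm behind the grasp point.
Start: joints at [-1.362, 0.3, 1.521, -0, 1.321, -0.067], TCP at [0.15, -0.529, 0.182] pointing down, gripper open.
Joint ranges: [-3.03, 3.03], [-0.79, 2.21], [0.23, 2.52], [-1.04, 4.18], [0, 3.07], [-2.55, 2.55]. Speed limits (rad/s): [2.22, 2.22, 2.57, 3.14, 3.14, 3.14].

### API

Orientations are given as [roll, pitch, yaw] about the fixed x, y, z axes, in that order (R = Rz(yaw) Ry(pitch) Rx(roll)).
In Python, from station import monitor, camera, ctrl gives the robot as it stands.
- The arm moves only by the tool apply_moves, never from a script. Its argument "plan" is one flat list of numbers, 4 for each row, row after row: the shift along the tool's x, y, z in mm, then the turn about the tool's z in rad. In form: [dx, dy, dz, spin, dx, dy, dz, spin, ...]. A call has 1 to 20 rows; each row shifts and turns the commanded pose from where the row before left it, along the tool's axes as they then stand; what a row does not reach is not made up. A row lasts 1/10 s, in which the tool goes at most 50 mm and 8.59 degrees, less where a joint would pass 70% of its speed; a pose out of reach is approached as far as the arm can. A call is refused whole if a number of a shift passes 50 or a number of a turn 0.15, either way. A call with a gripper value outside its range is refused whole. "hand" is the gripper command: -1 is shut, 1 is fully open, values between are in proportion, set as the call begins (left out, the last holds). The fingers move at their own pace and stop on an object; "squeeze" is the grip in N (left out, the last holds). Time passes only in rows, so rows that do not move let the fingers close. It gives the time, the measured TCP pose, the force, the opening and the grip force at its end, in the units of the state.
- monitor.get_obs(): the state, without advancing time (a new reading comes with each control period).
- camera(name): name is "scene" or "side" or "wrist"; returns a dict with "image" (400x640x3 uint8, red, green, blue), "range_z" (400x640 float32, m along the optical axis (not along the pixel's ray), 0 where there is no reading), "mtx" (3x3 intrinsics, pixels), "distortion" ([k1, k2, p1, p2, k3] as OpenCV has them; the pictures are not rectified), "rvec" (rotation vector, rad) and "tvec" (3), from world to camera coordinates, as OpenCV has them. Camera axes: x right, y down, z forward; pixel columns grow to the right and rows downward; lengths in m; the calibration is good to about 2 mm. A picture is of the moment at which its call begins.
- ctrl.hand_in(): hands the job in; it is judged then, once.
The state is a dict: "time_s": time; "qpos": joint angles; "joint_vel": joint speeds; "tau": joint torques, N m; "ee_pos": TCP position; "eef_rot": TCP orientation; "force": force on the tool from outside, world axes, zero at the start; "moment": the same for the moment, N m; "grip_width": finger opening in m; "grip_force": force on a finger pad.
Only numpy, scipy, OpenCV 4.12 (cv2) and the standard library are available. Lean on these libraries where they do the work, as an engineer would, in place of code of your own. Each camera call takes 0.05 s, during which the arm holds its last target. There are 200 camera calls.

## Working session

There is one attempt and no reset: what is moved stays moved. The work goes in short steps, Python scripts to look and compute and a tool call to move; the robot and the scene stay as the last step left them, time stands still between calls to the robot, and variables do not carry over. Pictures are saved under pics/ and viewed, at most 14 in all, crops included, and the job is handed in when it is done.

Besides the shell and the picture viewer there is one more tool, called after "Emit:" in YAML: its name, and indented under it one key for each argument. apply_moves: Moves the arm, as the interface text tells. Its arguments: {"type":"object","properties":{"plan":{"type":"array","items":{"type":"number"}},"hand":{"type":"number"},"squeeze":{"type":"number"}},"required":["plan"]}

```bash
ls; mkdir -p pics
cat > h.py <<'E'
import numpy as np, cv2
from scipy.spatial.transform import Rotation as Ro
from station import monitor, camera, ctrl
def shot(n,f=None):
    c=camera(n)
    if f: cv2.imwrite('pics/'+f,c['image'][:,:,::-1])
    np.savez('last_%s.npz'%n,**c)
    return c
def load(n): return np.load('last_%s.npz'%n)
def world(c,u,v,z=None):
    """pixel->world; by depth, or by intersection with height z"""
    p=cv2.undistortPoints(np.array([[[u,v]]],float),c['mtx'],c['distortion'])[0,0]
    R=cv2.Rodrigues(np.array(c['rvec'],float))[0]; t=np.array(c['tvec'],float).ravel()
    if z is None:
        d=c['range_z'][int(round(v)),int(round(u))]
        return R.T@(np.array([p[0],p[1],1])*d-t)
    o=-R.T@t; r=R.T@np.array([p[0],p[1],1]); return o+r*(z-o[2])/r[2]
def pix(c,P):
    return cv2.projectPoints(np.array(P,float).reshape(-1,1,3),c['rvec'],c['tvec'],c['mtx'],c['distortion'])[0][:,0]
def st():
    o=monitor.get_obs(); print(o['time_s'],np.round(o['ee_pos'],4),np.round(o['eef_rot'],3),np.round(o['qpos'],3),'F',np.round(o['force'],1),'w',o['grip_width'],o['grip_force']); return o
E
python3 - <<'E'
from h import *
np.set_printoptions(suppress=True)
o=st(); print(ctrl.tcp_to_grasp)
a=shot('scene','a.png');b=shot('side','b.png')
for c in(a,b):
  R=cv2.Rodrigues(np.array(c['rvec'],float))[0]; print(-R.T@np.array(c['tvec']).ravel(), R[2])
E
```

```text
pics
0.0 [ 0.1497 -0.5289  0.1818] [-3.14  -0.     0.276] [-1.362  0.3    1.522  0.     1.321 -0.067] F [-0.4  0.1  0.4] w 0.09374769544835121 0.0
-0.0188
[ 1.05972334 -0.45753768  0.89846766] [-0.49408278  0.43102534 -0.75504924]
[0.0619312  0.68501161 0.77609572] [ 0.44503846 -0.63526471 -0.63117312]
```

View pics/a.png

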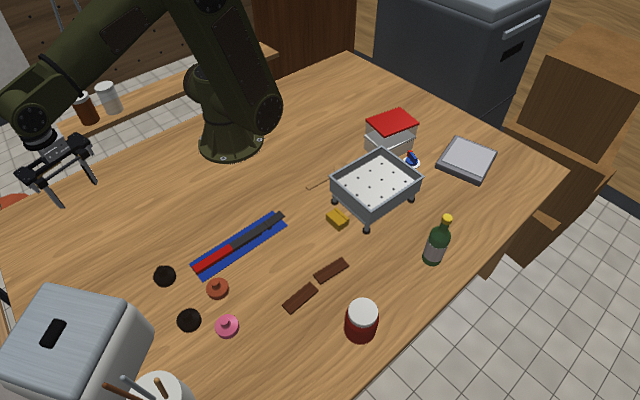

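View pics/b.png

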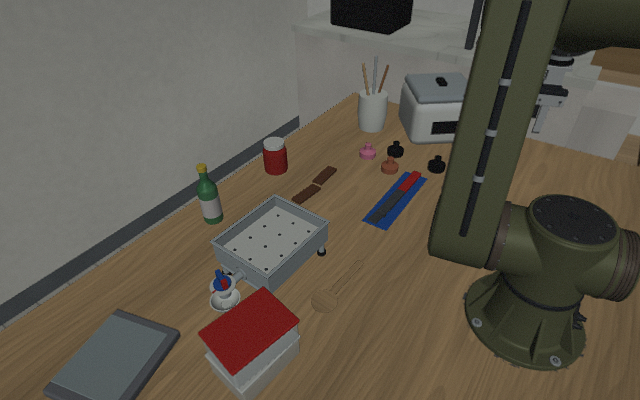

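The scene picture shows the press around (376,185), the yellow block (337,218), the bar on the mat (239,246), shims at (331,270) and (300,298), one brown stone (217,288), pink and black look-alikes, and the collar (412,158). I'll take enlarged crops next.

Run:
```python
from h import *
a=load('scene')['image'][:,:,::-1]
cv2.imwrite('pics/c1.png',cv2.resize(a[135:285,310:440],None,fx=4,fy=4,interpolation=cv2.INTER_CUBIC))
cv2.imwrite('pics/c2.png',cv2.resize(a[200:340,180:360],None,fx=4,fy=4,interpolation=cv2.INTER_CUBIC))
```

```text
(no output)
```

View pics/c1.png

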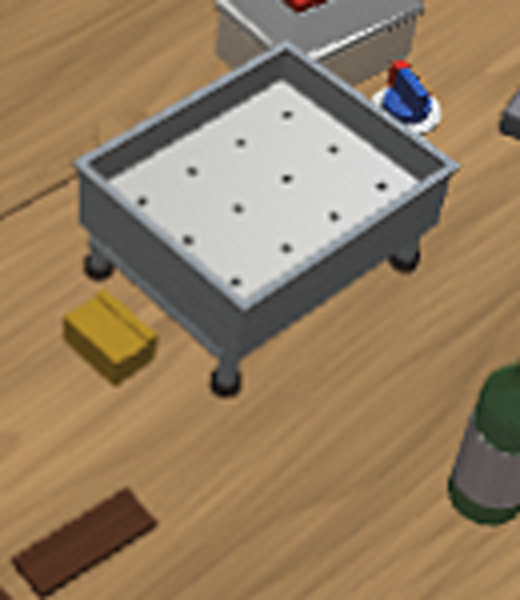

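View pics/c2.png

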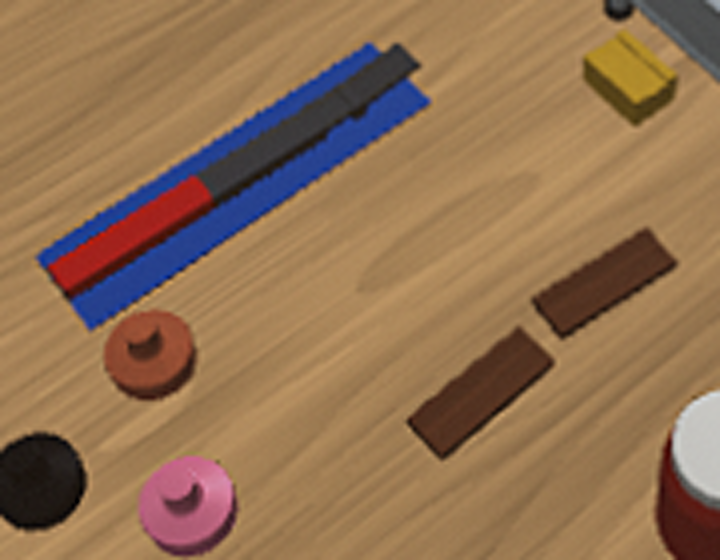

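Crop 1: rim corners at about (78,165), (286,42), (458,166), (243,305); foot bottoms (98,275) and (226,392); block top corners (64,322), (103,295), (157,338), (118,363). Crop 2: bar tip (410,55), its red end (58,280), shim corners and the stone knob are clear.

Run:
```python
from h import *
np.set_printoptions(suppress=True,precision=4)
c=load('scene')
f1=lambda u,v,z:world(c,310+u/4-.4,135+v/4-.4,z)[:2]
f2=lambda u,v,z:world(c,180+u/4-.4,200+v/4-.4,z)[:2]
L,T,R,B=[f1(*p,.117) for p in((77,164),(286,40),(460,166),(243,307))]
print('rim',L,T,R,B,'mid',(L+T+R+B)/4,'len',[np.linalg.norm(x) for x in(T-L,R-T,B-R,L-B)])
y=(T-L+R-B); print('yaw y dir',np.arctan2(y[1],y[0]),'x dir',np.arctan2(*(B-L+R-T)[::-1]))
print('feet',f1(98,277,0),f1(226,394,0),f1(405,268,0))
b=[f1(*p,.0305) for p in((63,322),(103,294),(158,338),(118,365))];print('block',b,sum(b)/4, b[2]-b[1])
for n,q in(('s1',((532,298),(651,228),(678,263),(562,337))),('s2',((407,421),(520,327),(554,362),(443,459)))):
  s=[f2(*p,.010) for p in q]; print(n,sum(s)/4,[np.linalg.norm(s[i]-s[i-1]) for i in range(4)],np.arctan2(*(s[1]-s[0]+s[2]-s[3])[::-1]))
m=[f2(*p,.003) for p in((38,257),(371,43),(431,101),(91,329))];print('mat',m,sum(m)/4,np.arctan2(*(m[1]-m[0]+m[2]-m[3])[::-1]))
h=[f2(*p,.017) for p in((48,271),(69,291),(340,89),(352,108))];print('handle',h,np.arctan2(*(h[2]-h[0]+h[3]-h[1])[::-1]))
print('tip',f2(398,43,.025),f2(420,66,.025))
print('stone',f2(142,342,.051),f2(150,355,.022),'pink',f2(182,488,.051))
print('collar',world(c,310+405/4,135+90/4,.11),'ptr',f1(400,68,.11))
# stone via depth centroid of colors
```

```text
rim [0.4743 0.0766] [0.4799 0.3017] [0.6671 0.2928] [0.6545 0.069 ] mid [0.569 0.185] len [np.float64(0.2251666750049722), np.float64(0.1873769486131022), np.float64(0.22417332490465275), np.float64(0.18037262617770164)]
yaw y dir 1.530313737796786 x dir -0.044855627945808614
feet [0.4943 0.0828] [0.645  0.0763] [0.6528 0.277 ]
block [array([0.5294, 0.0139]), array([0.5289, 0.0556]), array([0.5884, 0.0573]), array([0.5872, 0.0172])] [0.5585 0.036 ] [0.0595 0.0017]
s1 [ 0.6742 -0.0923] [np.float64(0.03656013658661528), np.float64(0.10101522009041715), np.float64(0.034086213062411885), np.float64(0.09930926289566304)] 1.4587065867315403
s2 [ 0.6823 -0.21  ] [np.float64(0.03608657315453271), np.float64(0.09962488631662715), np.float64(0.035131589072004935), np.float64(0.09838661816376426)] 1.620976017041787
mat [array([ 0.3901, -0.3827]), array([ 0.3867, -0.0845]), array([ 0.4644, -0.0842]), array([ 0.4667, -0.3825])] [ 0.427  -0.2335] 1.5803592625563765
handle [array([ 0.4156, -0.3839]), array([ 0.4396, -0.3805]), array([ 0.4186, -0.1352]), array([ 0.4396, -0.139 ])] 1.564630379485993
tip [ 0.4171 -0.0779] [ 0.4467 -0.0791]
stone [ 0.5287 -0.3659] [ 0.5224 -0.3637] pink [ 0.6308 -0.3991]
collar [0.5819 0.3345 0.11  ] ptr [0.5599 0.3528]
```

```bash
cat >> h.py <<'E'
def to(x,y,z,yaw,n=None):
    o=monitor.get_obs(); p=np.array(o['ee_pos']); y0=o['eef_rot'][2]; d=np.array([x,y,z])-p
    s=(y0-yaw+np.pi)%(2*np.pi)-np.pi; c,k=np.cos(yaw),np.sin(yaw)
    print('spin %.3f (%d rows) then shift mm %s'%(s,np.ceil(abs(s)/.14),np.round(1000*np.array([c*d[0]+k*d[1],k*d[0]-c*d[1],-d[2]]),1)))
E
python3 - <<'E'
from h import *
to(.428,-.269,.12,1.565)
E
```

```text
spin -1.289 (10 rows) then shift mm [261.6 276.8  61.9]
```

Emit:
apply_moves:
  plan: [0, 0, 0, -0.129, 0, 0, 0, -0.129, 0, 0, 0, -0.129, 0, 0, 0, -0.129, 0, 0, 0, -0.129, 0, 0, 0, -0.129, 0, 0, 0, -0.129, 0, 0, 0, -0.129, 0, 0, 0, -0.129, 0, 0, 0, -0.129, 29, 31, 7, 0, 29, 31, 7, 0, 29, 31, 7, 0, 29, 31, 7, 0, 29, 31, 7, 0, 29, 31, 7, 0, 29, 31, 7, 0, 29, 31, 7, 0, 29, 31, 7, 0]
  hand: 1

```text
time_s: 2.0
ee_pos: [0.431, -0.2682, 0.1189]
eef_rot: [-3.141, -0.0, 1.566]
force: [0.8, -1.4, 0.4]
grip_width: 0.0941
grip_force: 0.0
```

Run:
```python
from h import *
st(); to(.428,-.269,.006,1.565)
c=shot('wrist','w1.png')
np.set_printoptions(suppress=True,precision=4)
print(world(c,320,200),pix(c,[[.428,-.269,.017],[.428,-.384,.017],[.428,-.134,.017]]))
```

```text
2.0 [ 0.431  -0.2682  0.1189] [-3.141 -0.     1.566] [-0.629  0.27   1.715 -0.     1.157 -0.624] F [ 0.8 -1.4  0.4] w 0.09407198783716678 0.0
spin 0.001 (1 rows) then shift mm [ -0.9  -3.  112.9]
[ 0.4321 -0.2736  0.0162] [[316.053  195.9643]
 [316.7663 294.479 ]
 [315.023   53.1514]]
```

View pics/w1.png

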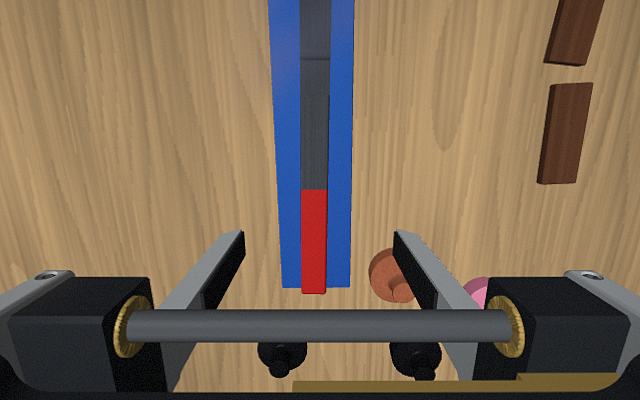

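The wrist view shows the bar along column 314, its red end at row 293, the heel break at row 60. This matches my estimate, so I'm lowering and gripping lightly.

Emit:
apply_moves:
  plan: [0, -3, 20, 0, 0, 0, 20, 0, 0, 0, 20, 0, 0, 0, 20, 0, 0, 0, 20, 0, 0, 0, 12, 0]

```text
time_s: 2.65
ee_pos: [0.4264, -0.2692, 0.0058]
eef_rot: [-3.14, -0.001, 1.566]
force: [0.5, 0.3, 0.4]
grip_width: 0.0939
grip_force: 0.0
```

Emit:
apply_moves:
  plan: [0, 0, 0, 0, 0, 0, 0, 0, 0, 0, 0, 0, 0, 0, 0, 0, 0, 0, 0, 0, 0, 0, 0, 0, 0, 0, 0, 0, 0, 0, 0, 0]
  hand: -1
  squeeze: 12

```text
time_s: 3.45
ee_pos: [0.4271, -0.2696, 0.0074]
eef_rot: [3.142, -0.0, 1.566]
force: [-0.2, 0.4, 0.7]
grip_width: 0.0333
grip_force: 0.0
```

Emit:
apply_moves:
  plan: [0, 0, 0, 0, 0, 0, 0, 0, 0, 0, 0, 0, 0, 0, -10, 0, 0, 0, -10, 0, 1, 0, -10, 0, 2, 0, -10, 0, 2, 0, -10, 0, 2, 0, -10, 0, 3, 0, -10, 0, 3, 0, -10, 0, 4, 0, -10, 0, 0, 0, 0, 0]

```text
time_s: 4.75
ee_pos: [0.4277, -0.2525, 0.0988]
eef_rot: [3.14, 0.001, 1.566]
force: [-0.1, -0.3, -0.4]
grip_width: 0.0005
grip_force: 0.0
```

Run:
```python
from h import *
st()
c=shot('scene'); cv2.imwrite('pics/d.png',cv2.resize(c['image'][170:300,160:320,::-1],None,fx=4,fy=4,interpolation=cv2.INTER_CUBIC))
```

```text
4.75 [ 0.4277 -0.2525  0.0988] [3.140e+00 1.000e-03 1.566e+00] [-0.607  0.27   1.766  0.     1.103 -0.603] F [-0.1 -0.3 -0.4] w 0.0004649641880198649 0.0
```

View pics/d.png

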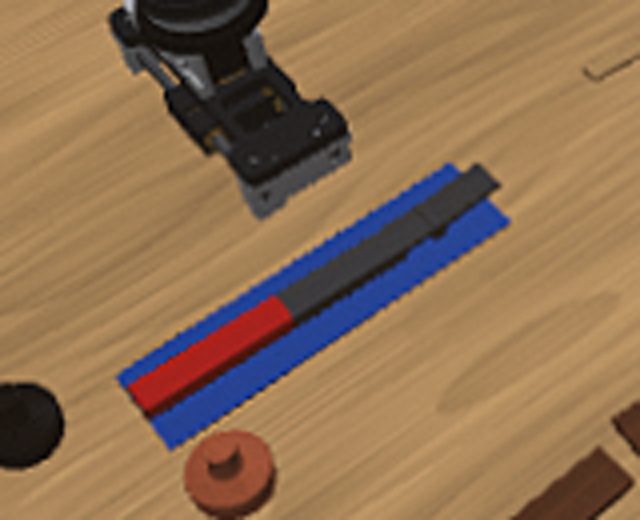

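The bar is still on the mat: the fingers slid off the bar. I'll retry lower and with more squeeze.

Emit:
apply_moves:
  plan: [0, 0, 0, 0, 0, 0, 0, 0, 0, 0, 0, 0, 0, 0, 0, 0, 0, 0, 0, 0, 0, 0, 0, 0, 0, 0, 0, 0, 0, 0, 0, 0, -8, 0, 0, 0, -9, 0, 0, 0, 0, 0, 20, 0, 0, 0, 20, 0, 0, 0, 20, 0, 0, 0, 20, 0, 0, 0, 13, 0]
  hand: 0.5

```text
time_s: 6.3
ee_pos: [0.4266, -0.27, 0.003]
eef_rot: [-3.141, -0.001, 1.565]
force: [0.6, -0.9, 0.1]
grip_width: 0.0702
grip_force: 0.0
```

Emit:
apply_moves:
  plan: [0, 0, 1, 0, 0, 0, 0, 0, 0, 0, 0, 0, 0, 0, 0, 0, 0, 0, 0, 0, 0, 0, 0, 0, 0, 0, 0, 0, 0, 0, 0, 0, 0, 0, 0, 0, 0, 0, 0, 0]
  hand: -1
  squeeze: 30

```text
time_s: 7.3
ee_pos: [0.4271, -0.2696, 0.0033]
eef_rot: [-3.142, -0.0, 1.566]
force: [0.2, 0.3, 0.0]
grip_width: 0.0003
grip_force: 0.0
```

Run:
```python
from h import *
st()
c=shot('scene'); cv2.imwrite('pics/d2.png',cv2.resize(c['image'][170:300,160:320,::-1],None,fx=4,fy=4,interpolation=cv2.INTER_CUBIC))
print(pix(c,[[.428,-.269,.003],[.428,-.269,.017]]))
```

```text
7.3 [ 0.4271 -0.2696  0.0033] [-3.142 -0.     1.566] [-0.636  0.432  1.806  0.     0.903 -0.631] F [0.2 0.3 0. ] w 0.0003209684894807447 0.0
[[229.75589519 250.47176512]
 [228.80603627 247.76155307]]
```

View pics/d2.png

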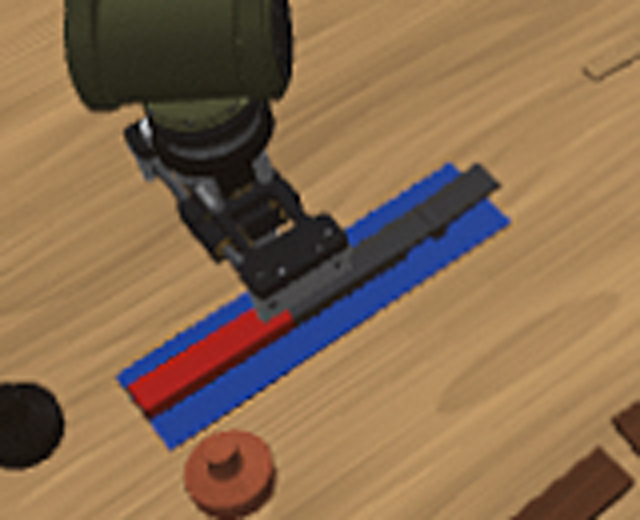

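Run:
```python
from h import *
np.set_printoptions(suppress=True,precision=3)
c=load('scene'); f=lambda u,v:(u/4+160,v/4+170)
for p in((275,310),(300,300),(340,275),(300,265),(340,240),(320,305),(200,350),(420,210),(240,345)): print(p,world(c,*f(*p)))
s=shot('side'); cv2.imwrite('pics/d3.png',cv2.resize(s['image'][60:240,340:520,::-1],None,fx=3,fy=3,interpolation=cv2.INTER_CUBIC))
print(pix(s,[[.428,-.269,.003]]))
```

```text
(275, 310) [ 0.429 -0.269  0.019]
(300, 300) [ 0.431 -0.25   0.016]
(340, 275) [ 0.435 -0.217  0.021]
(300, 265) [ 0.517 -0.271  0.168]
(340, 240) [ 0.515 -0.241  0.165]
(320, 305) [ 0.44 -0.24  0.01]
(200, 350) [ 0.422 -0.328  0.018]
(420, 210) [ 0.421 -0.135  0.016]
(240, 345) [ 0.437 -0.304  0.018]
[[400.193 191.003]]
```

View pics/d3.png

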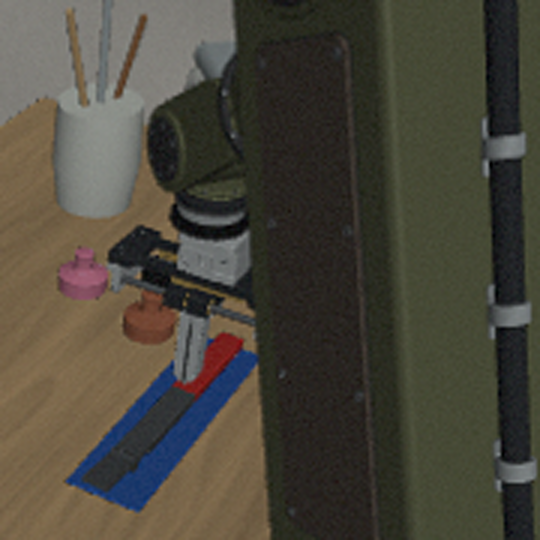

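Run:
```python
from h import *
np.set_printoptions(suppress=True,precision=3)
s=load('side')
for p in((190,330),(190,350),(185,360),(185,370),(185,376),(185,380),(185,384),(185,388),(198,375),(210,365),(175,400)): print(p,world(s,340+p[0]/3,60+p[1]/3))
print(pix(s,[[.428,-.261,.003],[.428,-.261,.017],[.428,-.261,.05]]) )
```

```text
(190, 330) [ 0.425 -0.264  0.088]
(190, 350) [ 0.422 -0.263  0.065]
(185, 360) [ 0.425 -0.261  0.053]
(185, 370) [ 0.424 -0.261  0.04 ]
(185, 376) [ 0.423 -0.261  0.033]
(185, 380) [ 0.422 -0.261  0.028]
(185, 384) [ 0.426 -0.273  0.014]
(185, 388) [ 0.424 -0.269  0.012]
(198, 375) [ 0.42  -0.292  0.016]
(210, 365) [ 0.419 -0.321  0.011]
(175, 400) [ 0.423 -0.242  0.013]
[[399.08  192.292]
 [399.57  188.785]
 [400.754 180.317]]
```

Run:
```python
from h import *
np.set_printoptions(suppress=True,precision=3)
c=load('scene'); 
print((pix(c,[[.4277,-.2525,.0988],[.4277,-.2605,.0988],[.4277,-.2445,.0988],[.4277,-.2525,.115]])-[160,170])*4)
print((pix(c,[[.4277,-.2695,.0033],[.4277,-.2695,.0193]])-[160,170])*4)
```

```text
[[271.907 230.092]
 [261.934 236.232]
 [281.823 223.988]
 [267.165 215.546]]
[[278.143 321.773]
 [273.784 309.361]]
```

Emit:
apply_moves:
  plan: [0, 0, -20, 0, 0, 0, -20, 0, 0, 0, -20, 0, 0, 0, 0, 0, 0, 0, 0, 0, 0, 0, 0, 0]
  hand: 0.2

```text
time_s: 8.0
ee_pos: [0.4266, -0.2693, 0.0623]
eef_rot: [-3.14, -0.001, 1.566]
force: [-0.8, 0.1, -0.3]
grip_width: 0.0448
grip_force: 0.0
```

Run:
```python
from h import *
np.set_printoptions(suppress=True,precision=3)
o=st();p=o['ee_pos']
c=shot('scene'); s=shot('side')
A=c['image'][170:290,170:290,::-1];B=s['image'][110:230,360:480,::-1]
w=o['grip_width']/2
for cc,u0 in((c,(170,170)),(s,(360,110))):
  print((pix(cc,[p,p+[w,0,0],p-[w,0,0]])-u0)*3.3)
cv2.imwrite('pics/e.png',np.hstack([cv2.resize(x,(396,396),interpolation=cv2.INTER_CUBIC) for x in(A,B)]))
```

```text
8.0 [ 0.427 -0.269  0.062] [-3.14  -0.001  1.566] [-0.636  0.339  1.773  0.     1.032 -0.631] F [-0.8  0.1 -0.3] w 0.044809137249360316 0.0
[[182.357 225.549]
 [196.36  241.934]
 [168.68  209.519]]
[[141.226 217.511]
 [119.462 209.886]
 [163.357 225.263]]
```

View pics/e.png

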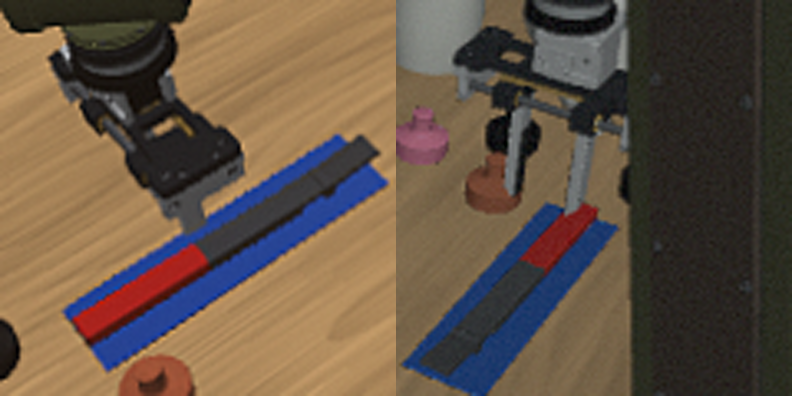

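The side half shows finger tips at (119,195) and (175,212), about 15 px (≈17 mm) above where the reported TCP projects, so the true tips seem to lie ≈17–19 mm behind the reported TCP. I'll check by lowering in stages, watching the force.

Emit:
apply_moves:
  plan: [0, 0, 20, 0, 0, 0, 20, 0, 0, 0, 17, 0, 0, 0, 3, 0, 0, 0, 3, 0, 0, 0, 2, 0, 0, 0, 0, 0]

```text
time_s: 8.8
ee_pos: [0.4273, -0.2697, -0.0013]
eef_rot: [3.141, 0.0, 1.566]
force: [-0.1, 0.2, -0.2]
grip_width: 0.0565
grip_force: 0.0
```

Emit:
apply_moves:
  plan: [0, 0, 2, 0, 0, 0, 2, 0, 0, 0, 2, 0, 0, 0, 0, 0]

```text
time_s: 9.2
ee_pos: [0.4269, -0.2695, -0.0079]
eef_rot: [-3.141, -0.0, 1.566]
force: [-0.7, -0.1, -0.1]
grip_width: 0.0565
grip_force: 0.0
```

No contact below z 0, so the tips really are higher. A bit lower, then grip.

Emit:
apply_moves:
  plan: [0, 0, 2, 0, 0, 0, 1, 0, 0, 0, 0, 0, 0, 0, 0, 0, 0, 0, 0, 0, 0, 0, 0, 0, 0, 0, 0, 0, 0, 0, 0, 0, 0, 0, 0, 0]
  hand: -1
  squeeze: 15

```text
time_s: 10.1
ee_pos: [0.4269, -0.2695, -0.0107]
eef_rot: [-3.141, -0.0, 1.566]
force: [-3.4, -0.2, 0.4]
grip_width: 0.0274
grip_force: 15.0
```

Run:
```python
from h import *
st()
```

```text
10.1 [ 0.4269 -0.2695 -0.0107] [-3.141 -0.     1.566] [-0.636  0.457  1.812 -0.     0.873 -0.631] F [-3.4 -0.2  0.4] w 0.027430070213432006 14.996364712715149
```

Emit:
apply_moves:
  plan: [0, 0, -8, 0, 0, 0, -8, 0, 1, 0, -8, 0, 1, 0, -8, 0, 2, 0, -8, 0, 2, 0, -8, 0, 2, 0, -8, 0, 3, 0, -8, 0, 3, 0, -8, 0, 3, 0, -8, 0, 3, 0, -8, 0, 0, 0, 0, 0]

```text
time_s: 11.3
ee_pos: [0.4276, -0.2496, 0.0785]
eef_rot: [3.14, 0.001, 1.566]
force: [-0.1, -0.5, -7.4]
grip_width: 0.0275
grip_force: 15.0
```

Run:
```python
from h import *
np.set_printoptions(suppress=True,precision=3)
o=st()
c=shot('scene'); s=shot('side')
A=c['image'][150:290,170:310,::-1];B=s['image'][110:250,350:490,::-1]
cv2.imwrite('pics/f.png',np.hstack([cv2.resize(x,(396,396),interpolation=cv2.INTER_CUBIC) for x in(A,B)]))
# red part in scene: fit
for cc in (c,s):
  im=cc['image'].astype(int); m=(im[...,0]>90)&(im[...,1]<50)&(im[...,2]<50)
  v,u=np.nonzero(m); P=np.array([world(cc,a,b) for a,b in zip(u,v)]); k=(abs(P[:,0]-.427)<.03)&(P[:,1]<-.2)&(P[:,1]>-.45); P=P[k]
  if len(P)>10:
    pc=np.polyfit(P[:,1],P[:,2],1); print(len(P),'pitch slope deg',np.degrees(np.arctan(pc[0])),'z at y=-.3',np.polyval(pc,-.3),'x',np.polyfit(P[:,1]+.3,P[:,0],1),P[:,1].min(),P[:,1].max())
```

```text
11.3 [ 0.428 -0.25   0.079] [3.14  0.001 1.566] [-0.602  0.295  1.788 -0.     1.057 -0.598] F [-0.1 -0.5 -7.4] w 0.027468710423047587 14.988574236631393
239 pitch slope deg -31.87363397925324 z at y=-.3 0.13630602930102634 x [0.005 0.431] -0.3463612603772292 -0.25730680008772666
130 pitch slope deg -29.01505034541657 z at y=-.3 0.12992482282287568 x [0.175 0.422] -0.3439102535775919 -0.24006916990779242
```

View pics/f.png

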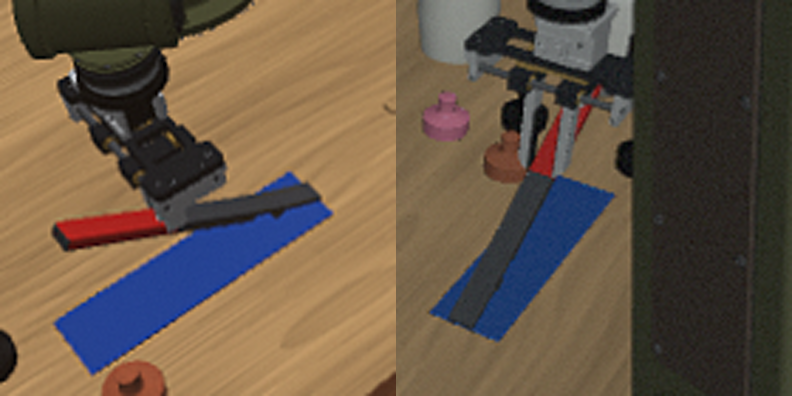

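The pictures show the bar held with its handle raised about 30°, the tip near the mat. I'll tighten and lift.

Emit:
apply_moves:
  plan: [0, 0, 0, 0, 0, 0, 0, 0, 0, 0, 0, 0, 0, 0, -10, 0, 0, 0, -20, 0, 0, 0, -20, 0, 0, 0, 0, 0, 0, 0, 0, 0]
  squeeze: 60

```text
time_s: 12.2
ee_pos: [0.4271, -0.2496, 0.1272]
eef_rot: [3.141, 0.0, 1.566]
force: [-0.6, -0.1, -8.9]
grip_width: 0.0257
grip_force: 60.0
```

```bash
cat >> h.py <<'E'
def barfit():
    """bar centreline: top-face points of red part and dark part from scene depth"""
    o=monitor.get_obs(); p=np.array(o['ee_pos']); c=shot('scene')
    im=c['image'].astype(int); m=(im[...,0]>90)&(im[...,1]<50)&(im[...,2]<50)
    v,u=np.nonzero(m); P=np.array([world(c,a,b) for a,b in zip(u,v)]); P=P[(abs(P[:,0]-p[0])<.04)&(abs(P[:,1]-p[1])<.16)&(np.abs(P[:,2]-p[2])<.12)]
    pc=np.polyfit(P[:,1],P[:,2],1); print(len(P),'pitch',np.degrees(np.arctan(pc[0])),'y range',P[:,1].min(),P[:,1].max(),'x mean',P[:,0].mean(), 'top z at ee_y',np.polyval(pc,p[1]))
    end=np.median(P[P[:,1]<P[:,1].min()+.01],0); print('end',end)
    return c
E
python3 - <<'E'
from h import *
np.set_printoptions(suppress=True,precision=4)
st(); c=barfit()
im=c['image']; cv2.imwrite('pics/g.png',cv2.resize(im[110:290,170:350,::-1],None,fx=3,fy=3,interpolation=cv2.INTER_CUBIC))
E
```

```text
12.2 [ 0.4271 -0.2496  0.1272] [3.141 0.    1.566] [-0.603  0.232  1.742 -0.     1.168 -0.598] F [-0.6 -0.1 -8.9] w 0.025651282344250355 59.991270303726196
231 pitch -36.82825281714874 y range -0.34577900257392485 -0.25669291206870953 x mean 0.42896332856549796 top z at ee_y 0.1520449209271496
end [ 0.4285 -0.3399  0.2184]
```

View pics/g.png

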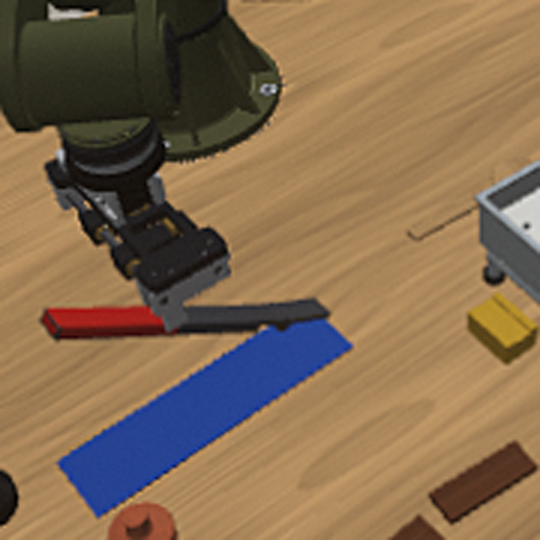

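The picture shows the bar held in the air: handle-end corners (42,312)/(58,338), tip corners (316,299)/(329,314). I'll intersect these rays with the bar's side planes to get its pitch.

```bash
cat >> h.py <<'E'
def onx(c,u,v,x):
    a=world(c,u,v,0.); b=world(c,u,v,.1); return a+(b-a)*(x-a[0])/(b[0]-a[0])
E
python3 - <<'E'
from h import *
np.set_printoptions(suppress=True,precision=4)
c=load('scene'); g=lambda u,v,x: onx(c,170+u/3-.3,110+v/3-.3,x)
H=g(42,312,.414);T=g(316,299,.414);H2=g(58,338,.442);T2=g(329,314,.442)
for h,t in((H,T),(H2,T2)):
  d=t-h; print(h,t,np.linalg.norm(d[1:]),np.degrees(np.arctan2(d[2],d[1])))
# heel break at (275,327) lower right?; robust fit on red top points
im=c['image'].astype(int); m=(im[...,0]>90)&(im[...,1]<50)&(im[...,2]<50)
v,u=np.nonzero(m); P=np.array([world(c,a,b) for a,b in zip(u,v)]); P=P[(abs(P[:,0]-.427)<.03)&(P[:,2]>.1)]
for lo,hi in((-.34,-.26),(-.33,-.27)):
  Q=P[(P[:,1]>lo)&(P[:,1]<hi)]
  ln=cv2.fitLine(Q[:,1:].astype(np.float32),cv2.DIST_WELSCH,.003,.01,.01).ravel(); print(np.degrees(np.arctan(ln[1]/ln[0])),ln)
E
```

```text
[ 0.414  -0.3426  0.2181] [ 0.414  -0.0898  0.0363] 0.3113798905340816 -35.71381980274219
[ 0.442  -0.3446  0.2125] [ 0.442  -0.0937  0.0409] 0.30398493792203374 -34.381979108417646
-38.0231 [ 0.7878 -0.616  -0.3018  0.1916]
-38.141663 [ 0.7865 -0.6176 -0.3006  0.1907]
```

Run:
```python
from h import *
np.set_printoptions(suppress=True,precision=4)
for n in('scene','side'):
  c=load(n); im=c['image'].astype(int)
  m=(im[...,0]>120)&(im[...,1]>90)&(im[...,2]<60); v,u=np.nonzero(m)
  P=np.array([world(c,a,b) for a,b in zip(u,v)]); k=(abs(P[:,0]-.56)<.06)&(abs(P[:,1]-.04)<.06); P=P[k];print(n,len(P))
  if len(P)<5: continue
  t=P[abs(P[:,2]-np.percentile(P[:,2],70))<.006]; print('z',np.median(t[:,2]),len(t)); print(cv2.minAreaRect(t[:,:2].astype(np.float32)*1000), t[:,:2].min(0),t[:,:2].max(0))
c=load('scene')
# rim / wall -y face points via depth
v,u=np.mgrid[150:235,325:425]; P=np.array([world(c,a,b) for a,b in zip(u.ravel(),v.ravel())])
w=P[(P[:,2]>.05)&(P[:,2]<.11)&(P[:,1]<.095)&(P[:,0]>.49)&(P[:,0]<.63)]; print('wall',len(w),np.polyfit(w[:,0]-.56,w[:,1],1),np.median(w,0))
r=P[(P[:,2]>.111)&(P[:,2]<.123)]; print('rim',len(r),cv2.minAreaRect(r[:,:2].astype(np.float32)*1000),r.min(0),r.max(0))
```

```text
scene 224
z 0.027489978025871744 210
((555.8695678710938, 38.631980895996094), (42.207313537597656, 58.28345489501953), 88.06205749511719) [0.5262 0.0176] [0.5851 0.0601]
side 0
wall 419 [-0.0427  0.076 ] [0.5626 0.0759 0.0799]
rim 596 ((570.13330078125, 213.13861083984375), (286.3072814941406, 191.0704803466797), 87.82360076904297) [0.4709 0.0671 0.111 ] [0.6669 0.3567 0.1208]
```

Run:
```python
from h import *
to(.556,-.16,.165,1.535)
```

```text
spin 0.031 (1 rows) then shift mm [ 93.9 125.9 -38.4]
```

Emit:
apply_moves:
  plan: [0, 0, -13, 0.015, 0, 0, -13, 0.016, 0, 0, -13, 0, 9, 12, 0, 0, 13, 18, 0, 0, 13, 18, 0, 0, 13, 18, 0, 0, 13, 18, 0, 0, 13, 18, 0, 0, 10, 12, 0, 0, 9, 12, 0, 0, 0, 0, 0, 0, 0, 0, 0, 0, 0, 0, 0, 0]

```text
time_s: 13.65
ee_pos: [0.556, -0.1616, 0.1663]
eef_rot: [-3.141, 0.0, 1.534]
force: [-0.2, -0.3, -8.5]
grip_width: 0.0256
grip_force: 60.0
```

Run:
```python
from h import *
np.set_printoptions(suppress=True,precision=4)
st(); c=shot('scene')
im=c['image']; cv2.imwrite('pics/i.png',cv2.resize(im[110:250,230:400,::-1],None,fx=4.5,fy=4.2,interpolation=cv2.INTER_CUBIC)[:,:800])
```

```text
13.65 [ 0.556  -0.1616  0.1663] [-3.141  0.     1.534] [-0.346  0.377  1.455 -0.     1.309 -0.309] F [-0.2 -0.3 -8.5] w 0.025604953670873926 59.99219834804535
```

View pics/i.png

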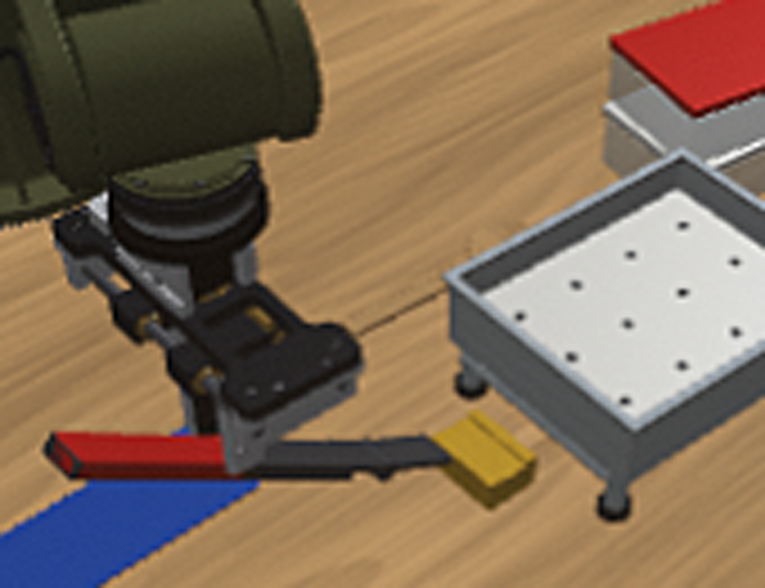

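Picture: tip-end top corners at (435,434)/(450,462), handle end at (58,432)/(80,476); bar tip is just short of the block in the view. I'll compute pitch and position.

Run:
```python
from h import *
np.set_printoptions(suppress=True,precision=4)
c=load('scene'); g=lambda u,v,x: onx(c,230+u/4.5-.4,110+v/4.2-.4,x)
print(g(435,434,.549),g(450,462,.577),g(58,432,.540),g(80,476,.567), g(385,478,.575))
```

```text
[0.549  0.0001 0.0697] [ 0.577  -0.0121  0.0749] [ 0.54   -0.2461  0.2599] [ 0.567  -0.2522  0.2526] [ 0.575  -0.064   0.0993]
```

Emit:
apply_moves:
  plan: [9, 0, 5, 0, 10, 0, 5, 0, 9, 0, 5, 0, 10, 0, 5, 0, 9, 0, 5, 0, 10, 0, 5, 0, 9, 0, 5, 0, 0, 0, 0, 0, 0, 0, 0, 0]

```text
time_s: 14.6
ee_pos: [0.5589, -0.0952, 0.1314]
eef_rot: [3.141, 0.0, 1.535]
force: [0.1, -0.1, -8.3]
grip_width: 0.0259
grip_force: 60.0
```

Emit:
apply_moves:
  plan: [5, 0, 3, 0, 5, 0, 3, 0, 5, 0, 3, 0, 5, 0, 3, 0, 5, 0, 2, 0, 3, 0, 2, 0, 0, 0, 0, 0, 0, 0, 0, 0]

```text
time_s: 15.4
ee_pos: [0.5599, -0.0673, 0.1154]
eef_rot: [3.141, 0.0, 1.535]
force: [0.0, 1.0, -7.6]
grip_width: 0.0262
grip_force: 60.0
```

Run:
```python
from h import *
np.set_printoptions(suppress=True,precision=4)
st(); c=shot('scene'); im=c['image'].astype(int)
m=(im[...,0]>120)&(im[...,1]>90)&(im[...,2]<60); v,u=np.nonzero(m)
P=np.array([world(c,a,b) for a,b in zip(u,v)]); k=(abs(P[:,0]-.56)<.06)&(abs(P[:,1]-.04)<.06); P=P[k];print('block',P.min(0),P.max(0))
v,u=np.mgrid[150:235,325:425]; P=np.array([world(c,a,b) for a,b in zip(u.ravel(),v.ravel())])
w=P[(P[:,2]>.05)&(P[:,2]<.11)&(P[:,1]<.095)&(P[:,0]>.49)&(P[:,0]<.63)]; print('wall',len(w),np.polyfit(w[:,0]-.56,w[:,1],1))
cv2.imwrite('pics/j.png',cv2.resize(c['image'][150:260,250:400,::-1],None,fx=5,fy=5,interpolation=cv2.INTER_CUBIC))
```

```text
15.4 [ 0.5599 -0.0673  0.1154] [3.141 0.    1.535] [-0.184  0.393  1.558 -0.     1.191 -0.149] F [ 0.   1.  -7.6] w 0.026155715667661807 59.99242722988129
block [ 0.5072  0.0081 -0.0012] [0.5878 0.0706 0.071 ]
wall 442 [0.2295 0.0496]
```

View pics/j.png

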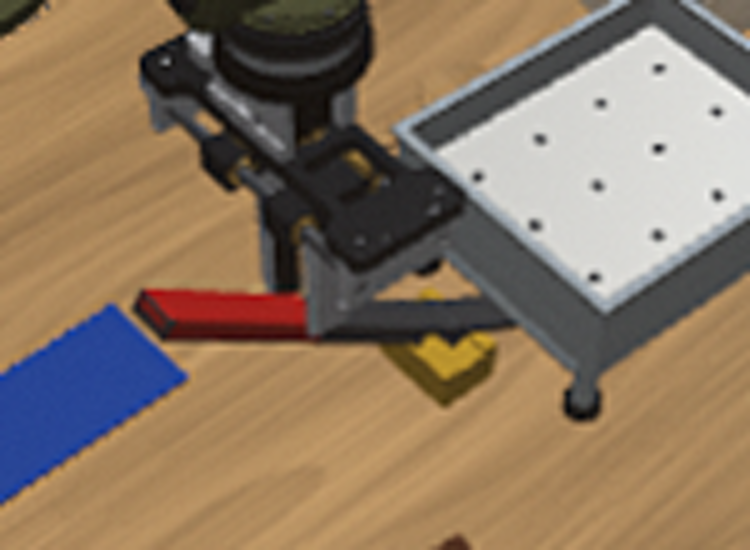

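The picture shows the tip end gone in under the press wall at about (510,310), with the heel above the block at (460,335). Forces show almost no contact, so I'll set the heel down and start lowering with a lighter grip.

Emit:
apply_moves:
  plan: [0, 0, 0, 0, 0, 0, 0, 0, 1, 0, 3, 0, 1, 0, 3, 0, 0, 0, 3, 0, 0, 0, 3, 0, -2, 0, 4, 0, -3, 0, 4, 0, -2, 0, 4, 0, -3, 0, 3, 0, 0, 0, 0, 0]
  squeeze: 20

```text
time_s: 16.55
ee_pos: [0.5592, -0.0755, 0.0878]
eef_rot: [-3.141, -0.0, 1.534]
force: [0.4, 0.5, -6.6]
grip_width: 0.0271
grip_force: 19.9
```

Emit:
apply_moves:
  plan: [-2, 0, 4, 0, -2, 0, 4, 0, -1, 0, 4, 0, -2, 0, 3, 0, -2, 0, 3, 0, -1, 0, 3, 0, 0, 0, 0, 0]

```text
time_s: 17.25
ee_pos: [0.559, -0.0855, 0.0669]
eef_rot: [-3.141, 0.0, 1.535]
force: [-0.2, -0.6, -6.3]
grip_width: 0.0275
grip_force: 19.9
```

```bash
cat >> h.py <<'E'
def press():
    """wall line, block, rim heights from the scene"""
    c=shot('scene'); im=c['image'].astype(int)
    v,u=np.mgrid[140:235,320:430]; P=np.array([world(c,a,b) for a,b in zip(u.ravel(),v.ravel())])
    C=im[v.ravel(),u.ravel()]; pl=(C.min(1)>170)
    Q=P[pl&(P[:,2]>.06)&(P[:,2]<.13)&(P[:,0]>.48)&(P[:,0]<.66)&(P[:,1]>.08)&(P[:,1]<.29)]
    A=np.c_[Q[:,0]-.56,Q[:,1]-.185,np.ones(len(Q))]; k=np.linalg.lstsq(A,Q[:,2],rcond=None)[0]
    print('plate n',len(Q),'tilt x,y deg',np.degrees(np.arctan(k[:2])),'z mid',k[2],'xy range',Q[:,:2].min(0),Q[:,:2].max(0),'mean',Q[:,:2].mean(0))
    w=P[(P[:,2]>.06)&(P[:,2]<.11)&(P[:,1]<.10)&(P[:,0]>.58)&(P[:,0]<.63)]; print('wall y at .6',len(w),np.median(w[:,1]))
    return c
E
python3 - <<'E'
from h import *
np.set_printoptions(suppress=True,precision=4)
st(); press(); barfit()
E
```

```text
17.25 [ 0.559  -0.0855  0.0669] [-3.141  0.     1.535] [-0.216  0.453  1.595 -0.     1.094 -0.18 ] F [-0.2 -0.6 -6.3] w 0.027515868512801796 19.9341437977273
plate n 2058 tilt x,y deg [ 0.4118 -0.1006] z mid 0.08308919737055959 xy range [0.4801 0.0803] [0.6595 0.2899] mean [0.5628 0.1924]
wall y at .6 133 0.07403421640929542
259 pitch -21.294463110267035 y range -0.19321842097465444 -0.07916330436341794 x mean 0.5585141551446334 top z at ee_y 0.09212958708997163
end [ 0.5582 -0.1886  0.1313]
```

Emit:
apply_moves:
  plan: [-1, 0, 4, 0, -1, 0, 4, 0, -1, 0, 4, 0, -1, 0, 4, 0, -1, 0, 4, 0, -1, 0, 3, 0, -1, 0, 4, 0, -1, 0, 4, 0, 0, 0, 4, 0, 0, 0, 4, 0, 0, 0, 4, 0, 0, 0, 3, 0, 0, 0, 0, 0]

```text
time_s: 18.65
ee_pos: [0.559, -0.0943, 0.0212]
eef_rot: [3.141, 0.001, 1.535]
force: [-0.4, -9.0, 2.9]
grip_width: 0.0272
grip_force: 20.0
```

Emit:
apply_moves:
  plan: [0, 0, 3, 0, 0, 0, 3, 0, 0, 0, 3, 0, 0, 0, 1, 0, 0, 0, 1, 0, 0, 0, 0, 0, 0, 0, 0, 0, 0, 0, 0, 0, 0, 0, 0, 0]

```text
time_s: 19.55
ee_pos: [0.5591, -0.0941, 0.0104]
eef_rot: [3.141, 0.001, 1.535]
force: [0.2, -8.5, 1.8]
grip_width: 0.027
grip_force: 20.0
```

Run:
```python
from h import *
np.set_printoptions(suppress=True,precision=4)
st(); press(); barfit()
```

```text
19.55 [ 0.5591 -0.0941  0.0104] [3.141 0.001 1.535] [-0.231  0.534  1.625 -0.001  0.982 -0.194] F [ 0.2 -8.5  1.8] w 0.02703342536262834 19.999597370624542
plate n 1938 tilt x,y deg [ 0.0299 -3.2874] z mid 0.0890761456395788 xy range [0.48   0.0814] [0.6599 0.2899] mean [0.5621 0.1933]
wall y at .6 160 0.07338960074622186
340 pitch 0.6932371545022631 y range -0.21132462527173443 -0.08898355724223968 x mean 0.558096233964553 top z at ee_y 0.03282084967279697
end [ 0.5594 -0.2063  0.0315]
```

Emit:
apply_moves:
  plan: [-1, 0, 2, 0, 0, 0, 2, 0, 0, 0, 2, 0, 0, 0, 2, 0, 0, 0, 1, 0, 0, 0, 0, 0, 0, 0, 0, 0, 0, 0, 0, 0, 0, 0, 0, 0]

```text
time_s: 20.55
ee_pos: [0.5589, -0.0942, 0.0016]
eef_rot: [3.142, 0.0, 1.535]
force: [-1.3, -2.9, 6.5]
grip_width: 0.0275
grip_force: 20.0
```

Run:
```python
from h import *
np.set_printoptions(suppress=True,precision=4)
st(); press(); barfit()
```

```text
20.55 [ 0.5589 -0.0942  0.0016] [3.142 0.    1.535] [-0.232  0.547  1.628 -0.     0.966 -0.196] F [-1.3 -2.9  6.5] w 0.02749894541897747 20.014826953411102
plate n 1914 tilt x,y deg [ 0.522  -4.1341] z mid 0.09024275913071633 xy range [0.48  0.081] [0.6599 0.2898] mean [0.5623 0.1929]
wall y at .6 160 0.07234837561116686
340 pitch 4.656460510706745 y range -0.21159530889906678 -0.08877792757613902 x mean 0.5579487974807067 top z at ee_y 0.0244463259931451
end [ 0.5573 -0.2058  0.0148]
```

Lifted about 4.1°, handle end on the table. Releasing and rising.

Emit:
apply_moves:
  plan: [0, 0, 0, 0, 0, 0, 0, 0, 0, 0, 0, 0, 0, 0, 0, 0, 0, 0, 0, 0, 0, 0, -20, 0, 0, 0, -20, 0, 0, 0, -20, 0, 0, 0, -20, 0, 0, 0, -20, 0, 0, 0, -20, 0, 0, 0, 0, 0]
  hand: 0.5

```text
time_s: 21.85
ee_pos: [0.56, -0.0944, 0.1238]
eef_rot: [3.137, 0.001, 1.535]
force: [1.1, -0.3, 0.7]
grip_width: 0.0704
grip_force: 0.0
```

Run:
```python
from h import *
np.set_printoptions(suppress=True,precision=4)
st(); c=press()
# shims by colour
im=c['image'].astype(int)
m=((im[...,0]>45)&(im[...,0]<125)&(im[...,0]-im[...,2]>20)&(im[...,0]<1.9*im[...,1]+10)).astype(np.uint8)
m[:230]=0; m[:, :270]=0; m[:,365:]=0; m[320:]=0
n,l,s,ce=cv2.connectedComponentsWithStats(m)
for i in range(1,n):
  if s[i,4]>100:
    v,u=np.nonzero(l==i); P=np.array([world(c,a,b,.010)[:2]*1000 for a,b in zip(u,v)],np.float32); print(s[i],cv2.minAreaRect(P))
```

```text
21.85 [ 0.56   -0.0944  0.1238] [3.137 0.001 1.535] [-0.232  0.39   1.542  0.     1.206 -0.196] F [ 1.1 -0.3  0.7] w 0.0703967526327747 0.0
plate n 1909 tilt x,y deg [ 0.3702 -3.9107] z mid 0.09012244100200946 xy range [0.481  0.0804] [0.6598 0.2897] mean [0.5624 0.1928]
wall y at .6 160 0.07224805331815289
[313 257  36  28 441] ((674.4168701171875, -93.63164520263672), (101.87832641601562, 39.33103561401367), 84.49443054199219)
[281 282  38  33 512] ((681.792236328125, -210.96755981445312), (39.652278900146484, 100.98897552490234), 2.02451229095459)
```

Run:
```python
from h import *
to(.6704,-.128,.03,1.470)
```

```text
spin 0.065 (1 rows) then shift mm [-22.3 114.   92. ]
```

Emit:
apply_moves:
  plan: [0, 0, 0, 0.065, -5, 19, 0, 0, -4, 19, 0, 0, -4, 19, 0, 0, -3, 19, 0, 0, -3, 19, 0, 0, -3, 19, 0, 0, 0, 0, 20, 0, 0, 0, 20, 0, 0, 0, 20, 0, 0, 0, 20, 0, 0, 0, 14, 0, 0, 0, 14, 0, 0, 0, 14, 0, 0, 0, 10, 0, 0, 0, 0, 0]

```text
time_s: 23.5
ee_pos: [0.6693, -0.1274, -0.0123]
eef_rot: [-3.139, -0.0, 1.47]
force: [-0.5, 0.7, -0.1]
grip_width: 0.0703
grip_force: 0.0
```

Emit:
apply_moves:
  plan: [0, 0, 2, 0, 0, 0, 1, 0, 0, 0, 0, 0]

```text
time_s: 23.8
ee_pos: [0.6703, -0.1277, -0.0132]
eef_rot: [3.141, 0.0, 1.47]
force: [0.0, -0.9, 0.2]
grip_width: 0.0705
grip_force: 0.0
```

Emit:
apply_moves:
  plan: [0, 0, 1, 0, 0, 0, 1, 0, 0, 0, 0, 0]

```text
time_s: 24.1
ee_pos: [0.67, -0.1276, -0.0157]
eef_rot: [-3.141, -0.0, 1.47]
force: [0.4, 0.0, 1.0]
grip_width: 0.0705
grip_force: 0.0
```

Emit:
apply_moves:
  plan: [0, 0, 0, 0, 0, 0, 0, 0, 0, 0, 0, 0, 0, 0, 0, 0, 0, 0, 0, 0, 0, 0, 0, 0, 0, 0, 0, 0, 0, 0, 0, 0]
  hand: -1
  squeeze: 20

```text
time_s: 24.9
ee_pos: [0.6701, -0.1276, -0.0157]
eef_rot: [3.142, -0.0, 1.47]
force: [0.4, -0.6, 0.1]
grip_width: 0.0354
grip_force: 20.0
```

Run:
```python
from h import *
to(.640+.002,-.06,.02,1.53)
```

```text
spin -0.060 (1 rows) then shift mm [ 66.4 -30.8 -35.7]
```

Emit:
apply_moves:
  plan: [0, 0, -12, 0, 0, 0, -12, 0, 0, 0, -12, -0.06, 16, -8, 0, 0, 17, -8, 0, 0, 17, -8, 0, 0, 16, -10, 0, 0, 0, 0, 0, 0]

```text
time_s: 25.7
ee_pos: [0.6386, -0.0587, 0.0217]
eef_rot: [3.141, -0.0, 1.532]
force: [0.7, -0.2, -0.6]
grip_width: 0.0355
grip_force: 20.0
```

Run:
```python
from h import *
np.set_printoptions(suppress=True,precision=4)
st(); c=shot('scene'); s=shot('side')
# far foot / near foot dark pixels: world positions by depth
for n,cc in(('scene',c),('side',s)):
  im=cc['image'].astype(int); v,u=np.nonzero((im.max(2)<60))
  P=np.array([world(cc,a,b) for a,b in zip(u,v)])
  for nm,f in(('near',(.489,.083)),('far',(.639,.083))):
    k=(np.hypot(P[:,0]-f[0],P[:,1]-f[1])<.025)&(P[:,2]<.028)&(P[:,2]>-.005)
    if k.sum(): Q=P[k]; print(n,nm,k.sum(),Q.mean(0),Q.min(0),Q.max(0))
to(.639,-.06,-.0142,1.53); to(.639,.025,-.0142,1.53)
```

```text
25.7 [ 0.6386 -0.0587  0.0217] [ 3.141 -0.     1.532] [-0.149  0.661  1.384  0.     1.096 -0.11 ] F [ 0.7 -0.2 -0.6] w 0.035522320195582074 19.984183609485626
scene far 8 [0.6465 0.074  0.0235] [0.627  0.0693 0.019 ] [0.6519 0.0801 0.0265]
side near 34 [0.4836 0.0873 0.0195] [0.4757 0.0745 0.0134] [0.4962 0.094  0.028 ]
spin 0.000 (1 rows) then shift mm [ 0.5 -0.4 35.7]
spin 0.000 (1 rows) then shift mm [85.4 -3.9 35.7]
```

Emit:
apply_moves:
  plan: [0, 0, 12, 0, 0, 0, 12, 0, 0, 0, 11, 0, 0, 0, 0, 0, 10, -0.5, 0, 0, 10, -0.5, 0, 0, 10, -0.5, 0, 0, 10, -0.5, 0, 0, 10, -0.5, 0, 0, 0, 0, 0, 0]

```text
time_s: 26.8
ee_pos: [0.6383, -0.0086, -0.0145]
eef_rot: [3.141, -0.0, 1.531]
force: [0.1, 0.1, -0.8]
grip_width: 0.0357
grip_force: 20.0
```

Emit:
apply_moves:
  plan: [6, 0, 0, 0, 6, 0, 0, 0, 6, -0.5, 0, 0, 6, 0, 0, 0, 6, -0.5, 0, 0, 4, 0, 0, 0, 0, 0, 0, 0, 0, 0, 0, 0]

```text
time_s: 27.6
ee_pos: [0.6387, 0.0238, -0.0147]
eef_rot: [-3.142, 0.0, 1.53]
force: [0.1, 0.1, -0.1]
grip_width: 0.0356
grip_force: 20.0
```

Emit:
apply_moves:
  plan: [0, 0, 1, 0, 0, 0, 0, 0, 0, 0, 0, 0, 0, 0, 0, 0, -4, 0, -15, 0, -10, 0, -20, 0, -10, 0, -20, 0, -20, 0, -20, 0, -20, 0, 0, 0, 0, 0, 0, 0]
  hand: 0.2

```text
time_s: 28.6
ee_pos: [0.6365, -0.0424, 0.0612]
eef_rot: [3.139, 0.0, 1.528]
force: [0.5, 0.8, -0.4]
grip_width: 0.0565
grip_force: 0.0
```

Run:
```python
from h import *
np.set_printoptions(suppress=True,precision=4)
st(); c=press()
im=c['image'].astype(int)
m=((im[...,0]>45)&(im[...,0]<125)&(im[...,0]-im[...,2]>20)&(im[...,0]<1.9*im[...,1]+10)).astype(np.uint8)
m[:190]=0; m[:, :270]=0; m[:,390:]=0; m[320:]=0
n,l,s,ce=cv2.connectedComponentsWithStats(m)
for i in range(1,n):
  if s[i,4]>100:
    v,u=np.nonzero(l==i); P=np.array([world(c,a,b,.010)[:2]*1000 for a,b in zip(u,v)],np.float32); print(s[i],cv2.minAreaRect(P),P.min(0),P.max(0))
to(.6818+.0012,-.246,.03,1.606)
```

```text
28.6 [ 0.6365 -0.0424  0.0612] [3.139 0.    1.528] [-0.124  0.606  1.373 -0.     1.161 -0.08 ] F [ 0.5  0.8 -0.4] w 0.05654490399362261 0.0
plate n 1634 tilt x,y deg [ 0.2971 -3.6219] z mid 0.0899753430906213 xy range [0.4804 0.1004] [0.6598 0.2896] mean [0.5725 0.2002]
wall y at .6 135 0.07215037552719585
[348 220  29  28 244] ((647.379638671875, 62.17251968383789), (33.919822692871094, 117.82256317138672), 3.7938244342803955) [626.559    3.8083] [662.4622 119.8325]
[281 282  38  33 508] ((681.7750854492188, -210.5612335205078), (39.97035217285156, 100.01860046386719), 1.7366739511489868) [ 660.8252 -261.0563] [ 703.1743 -160.5038]
spin -0.078 (1 rows) then shift mm [-206.4   39.5   30.4]
```

Emit:
apply_moves:
  plan: [0, 0, 0, -0.078, -26, 5, 0, 0, -26, 5, 0, 0, -26, 5, 0, 0, -26, 5, 0, 0, -26, 5, 0, 0, -26, 5, 0, 0, -26, 5, 0, 0, -24, 5, 0, 0, 0, 0, 15, 0, 0, 0, 15, 0, 0, 0, 15, 0, 0, 0, 15, 0, 0, 0, 10, 0, 0, 0, 4, 0, 0, 0, 0, 0, 0, 0, 0, 0]
  hand: 0.5

```text
time_s: 30.35
ee_pos: [0.6841, -0.2446, -0.0139]
eef_rot: [3.141, 0.0, 1.608]
force: [-0.6, 0.5, -0.3]
grip_width: 0.0704
grip_force: 0.0
```

Run:
```python
from h import *
st(); to(.683,-.2455,-.0157,1.602)
```

```text
30.35 [ 0.6841 -0.2446 -0.0139] [3.141 0.    1.608] [-0.394  0.884  1.082 -0.     1.174 -0.431] F [-0.6  0.5 -0.3] w 0.07036460158472788 0.0
spin 0.006 (1 rows) then shift mm [-0.9 -1.1  1.8]
```

Emit:
apply_moves:
  plan: [0, -1, 1.5, 0, 0, 0, 0, 0, 0, 0, 0, 0, 0, 0, 0, 0, 0, 0, 0, 0, 0, 0, 0, 0, 0, 0, 0, 0, 0, 0, 0, 0, 0, 0, 0, 0]
  hand: -1

```text
time_s: 31.25
ee_pos: [0.6827, -0.2446, -0.0161]
eef_rot: [3.141, 0.0, 1.608]
force: [-0.8, 0.4, 1.2]
grip_width: 0.035
grip_force: 20.0
```

Run:
```python
from h import *
st(); to(.486,-.05,.08,1.53)
```

```text
31.25 [ 0.6827 -0.2446 -0.0161] [3.141 0.    1.608] [-0.394  0.885  1.087  0.     1.17  -0.432] F [-0.8  0.4  1.2] w 0.034994625636922315 19.984445571899414
spin 0.078 (1 rows) then shift mm [ 186.4 -204.5  -96.1]
```

Emit:
apply_moves:
  plan: [0, 0, -20, 0.039, 0, 0, -20, 0.039, 0, 0, -20, 0, 0, 0, -20, 0, 0, 0, -16, 0, 10, -18, 0, 0, 16, -18, 0, 0, 18, -18, 0, 0, 18, -18, 0, 0, 18, -18, 0, 0, 18, -18, 0, 0, 18, -18, 0, 0, 18, -18, 0, 0, 18, -18, 0, 0, 16, -18, 0, 0, 10, -14, 0, 0, 0, -10, 0, 0, 0, 0, 0, 0]

```text
time_s: 33.05
ee_pos: [0.4856, -0.0585, 0.0801]
eef_rot: [3.142, 0.0, 1.53]
force: [0.4, -0.1, -1.1]
grip_width: 0.0353
grip_force: 20.0
```

Run:
```python
from h import *
st(); to(.489,.024,-.0147,1.53); to(.486,-.058,-.0147,1.53)
```

```text
33.05 [ 0.4856 -0.0585  0.0801] [3.142 0.    1.53 ] [-0.195  0.281  1.802 -0.     1.059 -0.154] F [ 0.4 -0.1 -1.1] w 0.035291297787893194 19.986237287521362
spin 0.000 (1 rows) then shift mm [82.6  0.  94.8]
spin 0.000 (1 rows) then shift mm [ 0.5  0.4 94.8]
```

Emit:
apply_moves:
  plan: [0, 0, 18, 0, 0, 0, 19, 0, 0, 0, 19, 0, 0, 0, 19, 0, 0, 0, 19, 0, 0, 0, 0, 0, 9, 0, 0, 0, 9, -0.5, 0, 0, 9, 0, 0, 0, 9, -0.5, 0, 0, 9, 0, 0, 0, 0, 0, 0, 0]

```text
time_s: 34.25
ee_pos: [0.4871, -0.0122, -0.014]
eef_rot: [3.141, -0.0, 1.531]
force: [-0.4, -0.0, -0.2]
grip_width: 0.0357
grip_force: 20.0
```

Emit:
apply_moves:
  plan: [6, -0.5, 0, 0, 6, 0, 0, 0, 6, 0, 0, 0, 6, 0, 0, 0, 6, 0, 0, 0, 6, 0, 0, 0, 2, 0, 0, 0, 0, 0, 0, 0, 0, 0, 0, 0]

```text
time_s: 35.15
ee_pos: [0.488, 0.0246, -0.0142]
eef_rot: [-3.142, 0.0, 1.53]
force: [-0.5, 0.4, -1.1]
grip_width: 0.0359
grip_force: 20.0
```

Emit:
apply_moves:
  plan: [0, 0, 1, 0, 0, 0, 0, 0, 0, 0, 0, 0, 0, 0, 0, 0, -3, 0, -15, 0, -10, 0, -20, 0, -20, 0, -20, 0, -20, 0, -20, 0, -20, 0, -20, 0, -20, 0, -20, 0, -10, 0, 0, 0, 0, 0, 0, 0]
  hand: 0

```text
time_s: 36.35
ee_pos: [0.4837, -0.079, 0.0994]
eef_rot: [3.142, 0.0, 1.528]
force: [-0.5, 0.2, -0.6]
grip_width: 0.0472
grip_force: 0.0
```

Run:
```python
from h import *
np.set_printoptions(suppress=True,precision=4)
st(); press(); c=load('scene'); s=shot('side')
cv2.imwrite('pics/k.png',np.hstack([cv2.resize(c['image'][160:260,300:400,::-1],(400,400),interpolation=cv2.INTER_CUBIC),cv2.resize(s['image'][180:280,270:370,::-1],(400,400),interpolation=cv2.INTER_CUBIC)]))
im=c['image'].astype(int); m=(im[...,0]>90)&(im[...,1]<50)&(im[...,2]<50);v,u=np.nonzero(m)
P=np.array([world(c,a,b) for a,b in zip(u,v)]);P=P[(P[:,2]<.06)&(abs(P[:,0]-.56)<.05)&(P[:,1]<0)];print('bar red',len(P),P.min(0),P.max(0),np.polyfit(P[:,1],P[:,0],1),np.polyfit(P[:,1]+.1,P[:,2],1))
for cc,n in((c,'scene'),(s,'side')):
  im=cc['image'].astype(int);m=((im[...,0]>40)&(im[...,0]<125)&(im[...,0]-im[...,2]>18)&(im[...,0]<1.9*im[...,1]+10))
  v,u=np.nonzero(m);P=np.array([world(cc,a,b) for a,b in zip(u,v)]);
  for x in(.488,.639):
    k=(abs(P[:,0]-x)<.025)&(abs(P[:,1]-.055)<.065)&(abs(P[:,2]-.008)<.006)
    if k.sum()>5: print(n,x,k.sum(),np.percentile(P[k],[3,97],axis=0))
```

```text
36.35 [ 0.4837 -0.079   0.0994] [3.142 0.    1.528] [-0.237  0.257  1.782 -0.     1.103 -0.194] F [-0.5  0.2 -0.6] w 0.047245523893979464 0.0
plate n 1901 tilt x,y deg [ 0.3315 -3.9405] z mid 0.08994474223605535 xy range [0.4805 0.0801] [0.6598 0.29  ] mean [0.5624 0.193 ]
wall y at .6 158 0.0722929730012648
bar red 355 [ 0.5303 -0.2102 -0.002 ] [ 0.5732 -0.0808  0.0298] [-0.0012  0.5581] [0.0721 0.0247]
scene 0.488 226 [[0.4733 0.0102 0.0038]
 [0.5097 0.0941 0.0117]]
scene 0.639 284 [[0.6239 0.0105 0.0047]
 [0.659  0.1042 0.0115]]
side 0.488 300 [[0.4694 0.0123 0.0034]
 [0.5023 0.1094 0.0107]]
```

View pics/k.png

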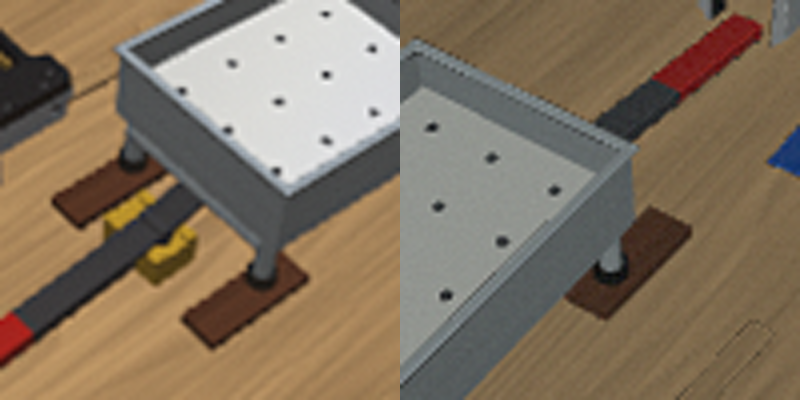

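Both feet stand over the middle of their shims: near foot at (130,155), far foot at (262,272). Next I'll regrip the bar and let the press down.

Run:
```python
from h import *
to(.5585,-.09,.0,1.535)
```

```text
spin -0.005 (1 rows) then shift mm [-9.5 75.6 98.7]
```

Emit:
apply_moves:
  plan: [-1, 15, 0, -0.005, -2, 20, 0, 0, -2, 20, 0, 0, -2, 20, 0, 0, -2, 0, 20, 0, 0, 0, 20, 0, 0, 0, 20, 0, 0, 0, 20, 0, 0, 0, 12, 0, 0, 0, 5, 0, 0, 0, 0, 0, 0, 0, 0, 0]
  hand: 0.5

```text
time_s: 37.65
ee_pos: [0.5589, -0.0899, 0.0035]
eef_rot: [3.141, 0.0, 1.535]
force: [-0.3, -0.4, 0.2]
grip_width: 0.0704
grip_force: 0.0
```

Emit:
apply_moves:
  plan: [0, 0, 0, 0, 0, 0, 0, 0, 0, 0, 0, 0, 0, 0, 0, 0, 0, 0, 0, 0, 0, 0, 0, 0, 0, 0, 0, 0, 0, 0, 0, 0]
  hand: -1
  squeeze: 20

```text
time_s: 38.45
ee_pos: [0.5586, -0.0901, 0.0029]
eef_rot: [3.141, 0.0, 1.535]
force: [0.1, -0.8, 0.2]
grip_width: 0.0271
grip_force: 20.0
```

Emit:
apply_moves:
  plan: [0, 0, -2, 0, 0, 0, -2, 0, 0, 0, -2, 0, 0, 0, -2, 0, 0, 0, -2, 0, 0, 0, -2, 0, 0, 0, -2, 0, 0, 0, -2, 0, 0, 0, -2, 0, 0, 0, -2, 0, 0, 0, 0, 0]

```text
time_s: 39.55
ee_pos: [0.5586, -0.0901, 0.0231]
eef_rot: [3.141, 0.0, 1.535]
force: [0.3, 0.2, -7.9]
grip_width: 0.0272
grip_force: 20.0
```

Emit:
apply_moves:
  plan: [0, 0, -3, 0, 0, 0, -3, 0, 0, 0, -3, 0, 1, 0, -3, 0, 1, 0, -3, 0, 1, 0, -3, 0, 1, 0, -3, 0, 0, 0, -3, 0, 0, 0, -3, 0, 0, 0, 0, 0, 0, 0, 0, 0]

```text
time_s: 40.65
ee_pos: [0.5586, -0.0861, 0.0499]
eef_rot: [3.141, 0.0, 1.535]
force: [-0.6, -0.9, -7.9]
grip_width: 0.0264
grip_force: 20.0
```

Run:
```python
from h import *
np.set_printoptions(suppress=True,precision=4)
st(); press(); barfit()
```

```text
40.65 [ 0.5586 -0.0861  0.0499] [3.141 0.    1.535] [-0.218  0.475  1.608 -0.     1.059 -0.182] F [-0.6 -0.9 -7.9] w 0.026352110349046044 19.975201785564423
plate n 1961 tilt x,y deg [ 0.3701 -2.8233] z mid 0.08811161997494105 xy range [0.4805 0.0802] [0.6593 0.2899] mean [0.5622 0.1913]
wall y at .6 154 0.07086444112958293
144 pitch -14.330930977416942 y range -0.20335538003929335 -0.08619601912919203 x mean 0.5548798581431427 top z at ee_y 0.07332807778885861
end [ 0.5534 -0.1984  0.1022]
```

Emit:
apply_moves:
  plan: [0, 0, 0, 0, 0, 0, 0, 0, 0, 0, 0, 0, 0, 0, -2, 0, 0, 0, -3, 0, -5, 0, 0, 0, -8, 0, -1, 0, -8, 0, -1, 0, -10, 0, -1, 0, -12, 0, -2, 0, -14, 0, -3, 0, -15, 0, -4, 0, -15, 0, -4, 0, -15, 0, -15, 0, 0, 0, -20, 0, 0, 0, -20, 0, 0, 0, 0, 0]
  squeeze: 60

```text
time_s: 42.45
ee_pos: [0.5564, -0.1899, 0.1293]
eef_rot: [3.136, 0.003, 1.534]
force: [1.5, 0.9, 0.4]
grip_width: 0.0175
grip_force: 0.0
```

Run:
```python
from h import *
np.set_printoptions(suppress=True,precision=4)
st(); press(); barfit(); to(.427,-.255,.1,1.57)
```

```text
42.45 [ 0.5564 -0.1899  0.1293] [3.136 0.003 1.534] [-0.391  0.426  1.477 -0.001  1.232 -0.354] F [1.5 0.9 0.4] w 0.017549617603158128 0.0
plate n 1955 tilt x,y deg [ 0.3597 -2.8874] z mid 0.0881005559766782 xy range [0.4801 0.08  ] [0.66   0.2898] mean [0.5623 0.1912]
wall y at .6 156 0.07087597335140608
222 pitch -48.40095224439707 y range -0.28818555381239774 -0.2017060735584938 x mean 0.548940450824252 top z at ee_y 0.1271819322587131
end [ 0.5453 -0.285   0.2296]
spin -0.036 (1 rows) then shift mm [ -66.4 -128.3   26.5]
```

Emit:
apply_moves:
  plan: [0, 0, 0, 0, 0, 0, 0, 0, 0, 0, 0, 0, 0, 0, 0, 0, 0, 0, 0, 0]

```text
time_s: 43.05
ee_pos: [0.5549, -0.1879, 0.1257]
eef_rot: [-3.141, -0.0, 1.535]
force: [-0.7, -0.4, -0.3]
grip_width: 0.0003
grip_force: 0.0
```

Run:
```python
from h import *
np.set_printoptions(suppress=True,precision=4)
st(); press(); c=load('scene'); im=c['image'].astype(int)
m=((im[...,0]>90)&(im[...,1]<50)&(im[...,2]<50)).astype(np.uint8)
n,l,s,ce=cv2.connectedComponentsWithStats(m)
for i in range(1,n):
  if s[i,4]>40:
    v,u=np.nonzero(l==i);P=np.array([world(c,a,b) for a,b in zip(u,v)]);print(s[i],P.mean(0),P.min(0),P.max(0))
```

```text
43.05 [ 0.5549 -0.1879  0.1257] [-3.141 -0.     1.535] [-0.389  0.429  1.481  0.     1.232 -0.353] F [-0.7 -0.4 -0.3] w 0.000293256358250576 0.0
plate n 1955 tilt x,y deg [ 0.2825 -2.8146] z mid 0.08809156247385198 xy range [0.4801 0.0804] [0.6598 0.2897] mean [0.5623 0.1913]
wall y at .6 157 0.07099919692636261
[366 107  53  30 623] [0.4176 0.4029 0.1303] [ 0.2682 -0.4575 -0.0009] [1.0597 0.6523 0.8985]
[206 264  47  23 365] [ 0.5322 -0.3269  0.0622] [ 0.5101 -0.4575  0.0404] [ 1.0597 -0.2626  0.8985]
[347 321  12   9  42] [ 0.8536 -0.1923  0.105 ] [ 0.8316 -0.4575  0.0813] [ 1.0597 -0.1801  0.8985]
```

The grip slackened and the bar dropped. I have no picture views left, so I'll locate it from depth.

Run:
```python
from h import *
np.set_printoptions(suppress=True,precision=3,linewidth=200)
c=load('scene'); im=c['image'].astype(int); d=c['range_z']
v,u=np.mgrid[190:330,150:340]; v=v.ravel();u=u.ravel()
P=np.array([world(c,a,b) for a,b in zip(u,v)]); C=im[v,u]; ok=d[v,u]>0
red=ok&(C[:,0]>90)&(C[:,1]<50)&(C[:,2]<50)&(P[:,2]<.15)
Q=P[red]; ln=cv2.fitLine(Q.astype(np.float32),cv2.DIST_WELSCH,.003,.01,.01).ravel(); print('red',len(Q),ln)
t=(Q-ln[3:])@ln[:3]; print(np.percentile(t,[1,99]),ln[3:]+ln[:3]*np.percentile(t,1),ln[3:]+ln[:3]*np.percentile(t,99))
st_=ok&(C[:,0]>110)&(C[:,1]>50)&(C[:,1]<95)&(C[:,2]>30)&(C[:,2]<75)&(C[:,0]-C[:,1]>55)&(P[:,0]<.6)&(P[:,1]<-.2)
Q=P[st_]; print('stone',len(Q)); 
if len(Q): print(Q.min(0),Q.max(0),np.median(Q,0), u[st_].min(),u[st_].max(),v[st_].min(),v[st_].max())
# dark grey bar part
dk=ok&(C.max(1)<85)&(C.max(1)-C.min(1)<14)&(P[:,2]>.006)&(P[:,2]<.12)&(abs(P[:,0]-.55)<.09)&(P[:,1]>-.3)&(P[:,1]<.0)
Q=P[dk];print('dark',len(Q)); 
for y in np.arange(-.3,0,.02):
  k=(Q[:,1]>=y)&(Q[:,1]<y+.02)
  if k.sum()>3: print(round(y,2),k.sum(),np.median(Q[k],0),Q[k].min(0),Q[k].max(0))
```

```text
red 367 [ 0.065  0.973 -0.222  0.529 -0.325  0.057]
[-0.056  0.063] [ 0.526 -0.379  0.07 ] [ 0.533 -0.264  0.043]
stone 195
[ 0.467 -0.39  -0.002] [ 0.546 -0.261  0.063] [ 0.531 -0.362  0.025] 206 252 263 296
dark 533
-0.28 6 [ 0.549 -0.261  0.04 ] [ 0.533 -0.263  0.033] [ 0.551 -0.261  0.043]
-0.26 68 [ 0.542 -0.251  0.039] [ 0.525 -0.26   0.029] [ 0.552 -0.24   0.044]
-0.24 72 [ 0.545 -0.231  0.035] [ 0.527 -0.24   0.021] [ 0.554 -0.22   0.041]
-0.22 69 [ 0.548 -0.209  0.03 ] [ 0.53  -0.22   0.017] [ 0.557 -0.2    0.036]
-0.2 63 [ 0.55  -0.19   0.026] [ 0.533 -0.199  0.013] [ 0.559 -0.18   0.03 ]
-0.18 57 [ 0.55  -0.171  0.02 ] [ 0.534 -0.18   0.01 ] [ 0.563 -0.16   0.026]
-0.16 59 [ 0.552 -0.149  0.015] [ 0.536 -0.16   0.006] [ 0.567 -0.14   0.019]
-0.14 55 [ 0.552 -0.13   0.012] [ 0.539 -0.139  0.006] [ 0.568 -0.12   0.016]
-0.12 49 [ 0.556 -0.108  0.01 ] [ 0.543 -0.12   0.007] [ 0.57  -0.1    0.012]
-0.1 35 [ 0.557 -0.093  0.008] [ 0.542 -0.1    0.006] [ 0.57  -0.084  0.01 ]
```

The bar lies from about (0.53,-0.38) at 70 mm height, leaning on the stone, to its tip on the table at y≈-0.08. I'll regrip at its centre of mass.

Run:
```python
from h import *
to(.537,-.249,.006,1.504)
```

```text
spin 0.031 (1 rows) then shift mm [-62.1 -13.8 119.7]
```

Emit:
apply_moves:
  plan: [0, 0, 0, 0.031, 0, 0, 0, 0, 0, 0, 0, 0, -15, -3, 0, 0, -16, -4, 0, 0, -16, -4, 0, 0, -15, -3, 0, 0, 0, 0, 0, 0, 0, 0, 20, 0, 0, 0, 20, 0, 0, 0, 20, 0, 0, 0, 20, 0, 0, 0, 15, 0, 0, 0, 10, 0, 0, 0, 10, 0, 0, 0, 5, 0, 0, 0, 0, 0]
  hand: 0.6

```text
time_s: 44.8
ee_pos: [0.5367, -0.2488, 0.0055]
eef_rot: [-3.141, -0.0, 1.504]
force: [0.6, 0.6, -0.1]
grip_width: 0.0753
grip_force: 0.0
```

Emit:
apply_moves:
  plan: [0, 0, 0, 0, 0, 0, 0, 0, 0, 0, 0, 0, 0, 0, 0, 0, 0, 0, 0, 0, 0, 0, 0, 0, 0, 0, 0, 0, 0, 0, 0, 0, 0, 0, 0, 0]
  hand: -1
  squeeze: 40

```text
time_s: 45.7
ee_pos: [0.5372, -0.2489, 0.006]
eef_rot: [3.141, 0.0, 1.504]
force: [4.9, 0.1, -0.4]
grip_width: 0.0278
grip_force: 39.5
```

Emit:
apply_moves:
  plan: [0, 0, -5, 0, 0, 0, -10, 0, 0, 0, -10, 0, 0, 0, -15, 0, 0, 0, -15, 0, 0, 0, 0, 0, 0, 0, 0, 0]

```text
time_s: 46.4
ee_pos: [0.5369, -0.2489, 0.0612]
eef_rot: [3.141, 0.0, 1.504]
force: [-0.2, 0.4, -9.6]
grip_width: 0.0277
grip_force: 39.5
```

```bash
cat >> h.py <<'E'
def bar():
    c=shot('scene'); im=c['image'].astype(int); d=c['range_z']
    v,u=np.mgrid[170:330,150:345]; v=v.ravel();u=u.ravel()
    P=np.array([world(c,a,b) for a,b in zip(u,v)]); C=im[v,u]; ok=d[v,u]>0
    red=ok&(C[:,0]>90)&(C[:,1]<50)&(C[:,2]<50)&(P[:,2]<.2)
    Q=P[red]; ln=cv2.fitLine(Q.astype(np.float32),cv2.DIST_WELSCH,.003,.01,.01).ravel()
    ln[:3]*=np.sign(ln[1]); t=(Q-ln[3:])@ln[:3]; print('red',len(Q),ln[:3],ln[3:]+ln[:3]*np.percentile(t,1),ln[3:]+ln[:3]*np.percentile(t,99))
    s=ok&(C[:,0]>110)&(C[:,1]>50)&(C[:,1]<95)&(C[:,2]>30)&(C[:,2]<75)&(C[:,0]-C[:,1]>50)&(P[:,0]<.6)&(P[:,1]<-.2)&(P[:,2]<.07)
    Q=P[s]; print('stone',len(Q)); 
    if len(Q):
        T=Q[Q[:,2]>.04]; print(np.percentile(Q,[3,50,97],axis=0),'knob',len(T),T.mean(0) if len(T) else '')
    return c
E
python3 - <<'E'
from h import *
np.set_printoptions(suppress=True,precision=3)
st(); bar(); to(.427,-.249,.08,1.57)
E
```

```text
46.4 [ 0.537 -0.249  0.061] [3.141 0.    1.504] [-0.496  0.513  1.52  -0.     1.108 -0.429] F [-0.2  0.4 -9.6] w 0.027650507058314493 39.477853775024414
red 413 [ 0.139  0.964 -0.228] [ 0.522 -0.378  0.126] [ 0.539 -0.265  0.099]
stone 284
[[ 0.495 -0.388  0.019]
 [ 0.522 -0.364  0.024]
 [ 0.542 -0.337  0.051]] knob 52 [ 0.517 -0.363  0.049]
spin -0.066 (1 rows) then shift mm [  -0.3 -109.5  -19.4]
```

Emit:
apply_moves:
  plan: [0, 0, -10, -0.066, 0, 0, -10, 0, 0, -14, 0, 0, 0, -16, 0, 0, 0, -16, 0, 0, 0, -16, 0, 0, 0, -16, 0, 0, 0, -16, 0, 0, 4, -16, 0, 0, 0, 0, 0, 0, 0, 0, 10, 0, 0, 0, 10, 0, 0, 0, 10, 0, 0, 0, 10, 0, 0, 0, 0, 0]

```text
time_s: 47.95
ee_pos: [0.4261, -0.2442, 0.0389]
eef_rot: [-3.139, -0.002, 1.57]
force: [-0.7, 0.2, -8.5]
grip_width: 0.0274
grip_force: 39.5
```

Emit:
apply_moves:
  plan: [0, 0, 0, 0, 0, 0, 4, 0, 0, 0, 4, 0, 0, 0, 4, 0, 0, 0, 4, 0, 0, 0, 4, 0, 0, 0, 4, 0, 0, 0, 4, 0, 0, 0, 4, 0, 0, 0, 4, 0, 0, 0, 4, 0, 0, 0, 4, 0, 0, 0, 4, 0, 0, 0, 0, 0]
  squeeze: 12

```text
time_s: 49.35
ee_pos: [0.4265, -0.2446, -0.0078]
eef_rot: [-3.141, -0.001, 1.57]
force: [-0.4, 0.0, -7.5]
grip_width: 0.0276
grip_force: 12.0
```

Run:
```python
from h import *
np.set_printoptions(suppress=True,precision=3)
st(); bar()
```

```text
49.35 [ 0.426 -0.245 -0.008] [-3.141 -0.001  1.57 ] [-0.595  0.428  1.847  0.     0.867 -0.594] F [-0.4  0.  -7.5] w 0.027619495004169655 11.999441385269165
red 340 [ 0.037  0.997 -0.072] [ 0.428 -0.379  0.035] [ 0.432 -0.26   0.026]
stone 281
[[ 0.496 -0.388  0.02 ]
 [ 0.522 -0.364  0.024]
 [ 0.543 -0.337  0.051]] knob 51 [ 0.517 -0.363  0.05 ]
```

Emit:
apply_moves:
  plan: [0, 0, 2, 0, 0, 0, 1, 0, 0, 0, 0, 0]

```text
time_s: 49.7
ee_pos: [0.4268, -0.2448, -0.0102]
eef_rot: [-3.142, 0.0, 1.57]
force: [0.1, -1.2, -7.7]
grip_width: 0.0278
grip_force: 12.0
```

Emit:
apply_moves:
  plan: [0, 0, 0, 0, 0, 0, 0, 0, 0, 0, 0, 0, 0, 0, 0, 0, 0, 0, 0, 0, 0, 0, -15, 0, 0, 0, -20, 0, 0, 0, -20, 0, 0, 0, -20, 0, 0, 0, -20, 0, 0, 0, -10, 0, 0, 0, 0, 0]
  hand: 0

```text
time_s: 50.9
ee_pos: [0.4273, -0.2451, 0.0958]
eef_rot: [3.14, 0.001, 1.57]
force: [0.7, 0.6, -0.7]
grip_width: 0.0467
grip_force: 0.0
```

Run:
```python
from h import *
np.set_printoptions(suppress=True,precision=3)
st(); bar(); press()
c=shot('wrist')  # stone colour check from wrist
to(.518,-.363,.06,1.57)
```

```text
50.9 [ 0.427 -0.245  0.096] [3.14  0.001 1.57 ] [-0.595  0.266  1.78  -0.     1.094 -0.594] F [ 0.7  0.6 -0.7] w 0.04673653912731706 0.0
red 342 [0.037 0.999 0.004] [ 0.426 -0.38   0.017] [ 0.43  -0.261  0.017]
stone 287
[[ 0.505 -0.366  0.02 ]
 [ 0.532 -0.343  0.024]
 [ 0.552 -0.316  0.052]] knob 54 [ 0.527 -0.341  0.05 ]
plate n 1954 tilt x,y deg [ 0.32  -2.899] z mid 0.08813698547905774 xy range [0.481 0.1  ] [0.658 0.29 ] mean [0.562 0.191]
wall y at .6 151 0.07109435659885376
spin -0.000 (1 rows) then shift mm [-118.4   91.7   33.8]
```

Run:
```python
from h import *
to(.527,-.341,.015,1.57)
```

```text
spin -0.000 (1 rows) then shift mm [-96.4 100.6  78.8]
```

Emit:
apply_moves:
  plan: [-16, 17, 0, 0, -16, 17, 0, 0, -16, 17, 0, 0, -16, 17, 0, 0, -16, 17, 0, 0, -16, 16, 0, 0, 0, 0, 0, 0]

```text
time_s: 51.75
ee_pos: [0.5283, -0.3419, 0.093]
eef_rot: [-3.14, -0.001, 1.569]
force: [0.1, 1.1, 0.4]
grip_width: 0.0472
grip_force: 0.0
```

Run:
```python
from h import *
np.set_printoptions(suppress=True,precision=4)
st(); c=shot('wrist'); im=c['image'].astype(int)
s=(im[...,0]>110)&(im[...,1]>45)&(im[...,1]<100)&(im[...,2]>25)&(im[...,2]<80)&(im[...,0]-im[...,1]>50)
v,u=np.nonzero(s); P=np.array([world(c,a,b) for a,b in zip(u,v)]); k=(np.hypot(P[:,0]-.527,P[:,1]+.341)<.06)&(P[:,2]>.01)&(P[:,2]<.06);P=P[k]
print(len(P),np.percentile(P,[2,50,98],axis=0)); T=P[P[:,2]>.046]; print(len(T),T.min(0),T.max(0),T.mean(0))
```

```text
51.75 [ 0.5283 -0.3419  0.093 ] [-3.14  -0.001  1.569] [-0.633  0.556  1.373 -0.     1.215 -0.631] F [0.1 1.1 0.4] w 0.04724056566740492 0.0
2275 [[ 0.503  -0.3609  0.0208]
 [ 0.5291 -0.3318  0.0241]
 [ 0.5552 -0.3073  0.0508]]
330 [ 0.5172 -0.3465  0.0461] [ 0.5401 -0.3234  0.0523] [ 0.5285 -0.3346  0.05  ]
```

Emit:
apply_moves:
  plan: [5, 0, 15, 0, 0, 0, 20, 0, 0, 0, 18, 0, 0, 0, 12, 0, 0, 0, 8, 0, 0, 0, 5, 0, 0, 0, 0, 0]

```text
time_s: 52.5
ee_pos: [0.5276, -0.3357, 0.0166]
eef_rot: [-3.141, -0.0, 1.57]
force: [0.1, 0.5, 0.5]
grip_width: 0.0466
grip_force: 0.0
```

Emit:
apply_moves:
  plan: [0, 0, 0, 0, 0, 0, 0, 0, 0, 0, 0, 0, 0, 0, 0, 0, 0, 0, 0, 0, 0, 0, 0, 0, 0, 0, 0, 0]
  hand: -1
  squeeze: 25

```text
time_s: 53.2
ee_pos: [0.5281, -0.336, 0.0173]
eef_rot: [3.141, 0.001, 1.57]
force: [3.1, -1.0, 3.7]
grip_width: 0.0215
grip_force: 25.0
```

Emit:
apply_moves:
  plan: [0, 0, -10, 0, 0, 0, -20, 0, 0, 0, -20, 0, 0, 0, -20, 0, 0, 0, -20, 0, 0, 0, -20, 0, 0, 0, -20, 0, 0, 0, -20, 0, 0, 0, 0, 0]

```text
time_s: 54.1
ee_pos: [0.5282, -0.3364, 0.1696]
eef_rot: [3.139, 0.002, 1.57]
force: [0.6, 0.3, -1.2]
grip_width: 0.0211
grip_force: 25.0
```

Run:
```python
from h import *
to(.565,.17,.163,1.53)
```

```text
spin 0.040 (1 rows) then shift mm [507.5  16.1   6.6]
```

Emit:
apply_moves:
  plan: [10, 0, 0, 0.04, 20, 1, 0, 0, 27, 1, 0, 0, 28, 1, 0, 0, 28, 1, 0, 0, 28, 1, 0, 0, 28, 1, 0, 0, 28, 1, 0, 0, 28, 1, 0, 0, 28, 1, 0, 0, 28, 1, 0, 0, 28, 1, 0, 0, 28, 1, 0, 0, 28, 1, 0, 0, 28, 1, 0, 0, 28, 1, 0, 0, 28, 1, 0, 0, 28, 0, 0, 0, 20, 0, 0, 0, 10, 0, 0, 0]

```text
time_s: 56.1
ee_pos: [0.563, 0.1721, 0.166]
eef_rot: [-3.14, 0.0, 1.533]
force: [-0.1, -1.3, -2.4]
grip_width: 0.0217
grip_force: 25.0
```

Emit:
apply_moves:
  plan: [0, 0, 0, 0, 0, 0, 10, 0, 0, 0, 10, 0, 0, 0, 10, 0, 0, 0, 10, 0, 0, 0, 8, 0, 0, 0, 5, 0, 0, 0, 3, 0, 0, 0, 0, 0]

```text
time_s: 57.0
ee_pos: [0.564, 0.17, 0.1106]
eef_rot: [-3.141, 0.0, 1.53]
force: [0.3, -0.3, -1.7]
grip_width: 0.0213
grip_force: 25.0
```

Run:
```python
from h import *
np.set_printoptions(suppress=True,precision=4)
st(); press()
```

```text
57.0 [0.564  0.17   0.1106] [-3.141  0.     1.53 ] [0.231 0.451 1.486 0.    1.204 0.272] F [ 0.3 -0.3 -1.7] w 0.021252726126530775 24.999742708168924
plate n 1448 tilt x,y deg [ 0.5631 -3.0338] z mid 0.08808029249750898 xy range [0.4806 0.0808] [0.6596 0.289 ] mean [0.5713 0.1835]
wall y at .6 152 0.07107559228037895
```

Still hanging just above the plate, so I'll lower in small steps until it touches.

Emit:
apply_moves:
  plan: [0, 0, 1, 0, 0, 0, 1, 0, 0, 0, 0, 0]

```text
time_s: 57.35
ee_pos: [0.5641, 0.1701, 0.1089]
eef_rot: [3.142, 0.0, 1.53]
force: [0.1, 1.1, -1.6]
grip_width: 0.0208
grip_force: 25.0
```

Emit:
apply_moves:
  plan: [0, 0, 1, 0, 0, 0, 0.5, 0, 0, 0, 0, 0]

```text
time_s: 57.65
ee_pos: [0.5643, 0.1703, 0.1077]
eef_rot: [3.141, -0.001, 1.53]
force: [1.1, 0.8, 3.0]
grip_width: 0.021
grip_force: 25.0
```

Touched. Opening and rising, then on to the collar.

Emit:
apply_moves:
  plan: [0, 0, 0, 0, 0, 0, 0, 0, 0, 0, 0, 0, 0, 0, 0, 0, 0, 0, 0, 0, 0, 0, -15, 0, 0, 0, -20, 0, 0, 0, -20, 0, 0, 0, -20, 0, 0, 0, -20, 0, 0, 0, 0, 0]
  hand: 0

```text
time_s: 58.75
ee_pos: [0.565, 0.1703, 0.205]
eef_rot: [3.137, -0.001, 1.53]
force: [0.4, -0.4, -0.6]
grip_width: 0.047
grip_force: 0.0
```

Run:
```python
from h import *
np.set_printoptions(suppress=True,precision=4)
st(); press()
for n in('scene','side'):
  c=shot(n); im=c['image'].astype(int); 
  b=(im[...,2]>90)&(im[...,0]<70)&(im[...,1]<110); v,u=np.nonzero(b); P=np.array([world(c,a,q) for a,q in zip(u,v)])
  k=(np.hypot(P[:,0]-.577,P[:,1]-.345)<.05)&(P[:,2]>.03); Q=P[k]; print(n,'blue',len(Q),Q.mean(0) if len(Q) else '')
  W=Q[Q[:,2]>.096]; 
  if len(W)>3: print(' wing',len(W),W.mean(0),W.min(0),W.max(0),cv2.minAreaRect(W[:,:2].astype(np.float32)*1000))
  r=(im[...,0]>110)&(im[...,1]<70)&(im[...,2]<70); v,u=np.nonzero(r); P=np.array([world(c,a,q) for a,q in zip(u,v)])
  k=(np.hypot(P[:,0]-.577,P[:,1]-.345)<.055)&(P[:,2]>.03); Q=P[k]; 
  for q in Q[Q[:,2].argsort()]: print('  red',q)
  s=(im[...,0]>110)&(im[...,1]>45)&(im[...,1]<95)&(im[...,2]>25)&(im[...,2]<75)&(im[...,0]-im[...,1]>50); v,u=np.nonzero(s); P=np.array([world(c,a,q) for a,q in zip(u,v)])
  k=(np.hypot(P[:,0]-.564,P[:,1]-.17)<.08)&(P[:,2]>.08); Q=P[k]; print('stone',len(Q),np.percentile(Q,[2,50,98],axis=0) if len(Q)>3 else '')
```

```text
58.75 [0.565  0.1703 0.205 ] [ 3.137 -0.001  1.53 ] [0.231 0.372 1.373 0.    1.392 0.272] F [ 0.4 -0.4 -0.6] w 0.047027025359647125 0.0
plate n 1636 tilt x,y deg [ 0.3838 -2.9262] z mid 0.08808420059111682 xy range [0.4805 0.0986] [0.6599 0.2899] mean [0.5635 0.1926]
wall y at .6 151 0.07108899775321609
scene blue 47 [0.576  0.3416 0.093 ]
 wing 18 [0.578  0.3464 0.1059] [0.5638 0.3392 0.1035] [0.5958 0.3533 0.1078] ((579.4639892578125, 346.0804138183594), (8.301735877990723, 32.47053909301758), 69.12439727783203)
  red [0.5552 0.3621 0.1042]
  red [0.5535 0.3587 0.105 ]
  red [0.5548 0.3519 0.1055]
  red [0.5618 0.3587 0.1062]
  red [0.5581 0.3526 0.1072]
  red [0.5605 0.3546 0.1077]
  red [0.5532 0.3533 0.1079]
stone 153 [[0.541  0.1454 0.1095]
 [0.5703 0.1655 0.1137]
 [0.5903 0.1943 0.1409]]
side blue 173 [0.5744 0.3491 0.0892]
 wing 51 [0.577  0.3469 0.1051] [0.5626 0.3368 0.1025] [0.5937 0.3562 0.1076] ((577.7518310546875, 346.5688781738281), (9.330172538757324, 32.179237365722656), 69.05229949951172)
  red [0.5784 0.3717 0.0701]
  red [0.5759 0.3679 0.0714]
  red [0.5746 0.3717 0.0728]
  red [0.5766 0.3698 0.0729]
  red [0.5766 0.3668 0.0732]
  red [0.5544 0.3592 0.0945]
  red [0.5562 0.3525 0.1033]
  red [0.5576 0.36   0.1033]
  red [0.5595 0.3551 0.1036]
  red [0.5612 0.3564 0.1038]
  red [0.5552 0.3592 0.104 ]
  red [0.5592 0.3523 0.1043]
  red [0.5532 0.3582 0.1044]
  red [0.5586 0.3587 0.1045]
  red [0.5568 0.3575 0.1046]
  red [0.5534 0.352  0.1046]
  red [0.5515 0.3508 0.1047]
  red [0.5605 0.3538 0.105 ]
  red [0.5527 0.3554 0.1052]
  red [0.5508 0.3543 0.1053]
  red [0.5547 0.3504 0.1055]
  red [0.5562 0.3549 0.1056]
  red [0.5563 0.3518 0.1058]
  red [0.554  0.357  0.1059]
  red [0.5573 0.3505 0.107 ]
stone 0
```

Run:
```python
from h import *
to(.574,.349,.15,2.777)
c=load('scene'); im=c['image'].astype(int); v,u=np.nonzero((im[...,0]>120)&(im[...,1]<60)&(im[...,2]<60)); P=np.array([world(c,a,b) for a,b in zip(u,v)]);P=P[(P[:,2]>.12)&(P[:,2]<.145)&(P[:,1]>.2)];print('lid',np.percentile(P,[2,98],axis=0))
```

```text
spin -1.247 (9 rows) then shift mm [ 54.3 171.   51.2]
lid [[0.37162092 0.33557611 0.126499  ]
 [0.49270153 0.49232316 0.13326113]]
```

Emit:
apply_moves:
  plan: [0, 0, 0, -0.139, 0, 0, 0, -0.139, 0, 0, 0, -0.139, 0, 0, 0, -0.139, 0, 0, 0, -0.139, 0, 0, 0, -0.138, 0, 0, 0, -0.138, 0, 0, 0, -0.138, 0, 0, 0, -0.138, 5, 17, 0, 0, 7, 22, 0, 0, 7, 22, 0, 0, 7, 22, 0, 0, 7, 22, 0, 0, 7, 22, 0, 0, 7, 22, 0, 0, 7, 22, 0, 0, 0, 0, 20, 0, 0, 0, 20, 0, 0, 0, 0, 0]

```text
time_s: 60.9
ee_pos: [0.573, 0.3494, 0.1583]
eef_rot: [-3.137, -0.004, 2.774]
force: [0.0, -0.7, -1.1]
grip_width: 0.047
grip_force: 0.0
```

Run:
```python
from h import *
np.set_printoptions(suppress=True,precision=4)
st()
c=shot('wrist'); im=c['image'].astype(int)
b=((im[...,2]>80)&(im[...,0]<80)&(im[...,1]<110))|((im[...,0]>110)&(im[...,1]<70)&(im[...,2]<70)); v,u=np.nonzero(b); P=np.array([world(c,a,q) for a,q in zip(u,v)])
k=(np.hypot(P[:,0]-.575,P[:,1]-.348)<.035)&(P[:,2]>.099)&(P[:,2]<.115); W=P[k]; print(len(W),W.mean(0) if len(W) else '',cv2.minAreaRect(W[:,:2].astype(np.float32)*1000) if len(W)>5 else '')
to(.574,.349,.076,2.777)
```

```text
60.9 [0.573  0.3494 0.1583] [-3.137 -0.004  2.774] [ 0.493  0.598  1.151  0.     1.398 -0.71 ] F [ 0.  -0.7 -1.1] w 0.047034795877278344 0.0
618 [0.5713 0.3495 0.1063] ((572.3428955078125, 349.2217102050781), (10.677042007446289, 43.92991256713867), 68.78517150878906)
spin -0.002 (1 rows) then shift mm [-0.4 -0.4 84.6]
```

Emit:
apply_moves:
  plan: [0, 0, 20, 0, 0, 0, 20, 0, 0, 0, 18, 0, 0, 0, 12, 0, 0, 0, 8, 0, 0, 0, 4, 0, 0, 0, 0, 0]

```text
time_s: 61.65
ee_pos: [0.5747, 0.3492, 0.0806]
eef_rot: [3.141, 0.0, 2.776]
force: [0.2, -0.3, -1.0]
grip_width: 0.0472
grip_force: 0.0
```

Emit:
apply_moves:
  plan: [0, 0, 0, 0, 0, 0, 0, 0, 0, 0, 0, 0, 0, 0, 0, 0, 0, 0, 0, 0, 0, 0, 0, 0, 0, 0, 0, 0, 0, 0, 0, 0]
  hand: -1
  squeeze: 15

```text
time_s: 62.45
ee_pos: [0.5744, 0.3483, 0.0805]
eef_rot: [-3.14, -0.0, 2.776]
force: [-3.4, -4.8, 2.5]
grip_width: 0.0105
grip_force: 15.0
```

Run:
```python
from h import *
st()
```

```text
62.45 [0.5744 0.3483 0.0805] [-3.14  -0.     2.776] [ 4.910e-01  6.610e-01  1.236e+00 -1.000e-03  1.247e+00 -7.150e-01] F [-3.4 -4.8  2.5] w 0.010461424674893726 14.996908754110336
```

Emit:
apply_moves:
  plan: [1, 0, 0, 0, 0, 0, 0, 0.1, 0, 0, 0, 0.1, 0, 0, 0, 0.1, 0, 0, 0, 0.1, 0, 0, 0, 0.1, 0, 0, 0, 0.1, 0, 0, 0, 0.1, 0, 0, 0, 0.1, 0, 0, 0, 0.1, 0, 0, 0, 0.1, 0, 0, 0, 0.1, 0, 0, 0, 0.1, 0, 0, 0, 0.05, 0, 0, 0, 0, 0, 0, 0, 0]

```text
time_s: 64.05
ee_pos: [0.5752, 0.349, 0.0807]
eef_rot: [3.138, -0.0, 1.526]
force: [7.9, -0.9, -2.3]
grip_width: 0.0106
grip_force: 15.0
```

Emit:
apply_moves:
  plan: [0, 0, 0, 0, 0, 0, 0, 0, 0, 0, 0, 0, 0, 0, 0, 0, 0, 0, -15, 0, 0, 0, -20, 0, 0, 0, -20, 0, 0, 0, -20, 0, 0, 0, 0, 0, 0, 0, 0, 0]
  hand: 0

```text
time_s: 65.05
ee_pos: [0.5737, 0.3494, 0.1555]
eef_rot: [3.141, -0.0, 1.527]
force: [-0.7, -0.1, -0.3]
grip_width: 0.0469
grip_force: 0.0
```

Run:
```python
from h import *
np.set_printoptions(suppress=True,precision=4)
st()
for n in('wrist','side','scene'):
  c=shot(n); im=c['image'].astype(int)
  b=((im[...,2]>80)&(im[...,0]<80)&(im[...,1]<110))|((im[...,0]>110)&(im[...,1]<70)&(im[...,2]<70)); v,u=np.nonzero(b); P=np.array([world(c,a,q) for a,q in zip(u,v)])
  k=(np.hypot(P[:,0]-.575,P[:,1]-.348)<.035)&(P[:,2]>.099)&(P[:,2]<.115); W=P[k]; print(n,len(W),W.mean(0) if len(W) else '',cv2.minAreaRect(W[:,:2].astype(np.float32)*1000) if len(W)>5 else '')
press(); bar()
c=load('scene')
v,u=np.mgrid[140:235,320:430]; P=np.array([world(c,a,b) for a,b in zip(u.ravel(),v.ravel())])
w=P[(P[:,2]>.06)&(P[:,2]<.11)&(P[:,1]<.10)&(P[:,0]>.49)&(P[:,0]<.64)]; print('wall slope',np.polyfit(w[:,0]-.56,w[:,1],1))
```

```text
65.05 [0.5737 0.3494 0.1555] [ 3.141 -0.     1.527] [0.493 0.597 1.16  0.    1.385 0.536] F [-0.7 -0.1 -0.3] w 0.04693666397392353 0.0
wrist 602 [0.575  0.352  0.1064] ((574.7007446289062, 351.0390930175781), (43.982608795166016, 10.329750061035156), 87.7918472290039)
side 104 [0.5728 0.3501 0.1043] ((573.8807983398438, 349.44732666015625), (44.47308349609375, 12.701491355895996), 87.4488296508789)
scene 21 [0.5748 0.3519 0.1054] ((574.14453125, 351.8941345214844), (41.15696716308594, 9.132662773132324), 87.52764129638672)
plate n 1632 tilt x,y deg [ 0.4687 -3.0219] z mid 0.08803989805111255 xy range [0.4805 0.0804] [0.6574 0.2894] mean [0.5636 0.1922]
wall y at .6 160 0.07097140987766576
red 338 [0.0039 1.     0.0053] [ 0.4277 -0.3804  0.0172] [ 0.4282 -0.2615  0.0179]
stone 0
wall slope [-0.0352  0.073 ]
```

Emit:
apply_moves:
  plan: [0, 0, -20, 0, 0, 0, -20, 0, 0, 0, -20, 0, 0, 0, 0, 0, 0, 0, 0, 0, 0, 0, 0, 0]

```text
time_s: 65.9
ee_pos: [0.5733, 0.3492, 0.2136]
eef_rot: [-3.14, 0.001, 1.527]
force: [-0.0, -0.6, -0.4]
grip_width: 0.047
grip_force: 0.0
```

Run:
```python
from h import *
np.set_printoptions(suppress=True,precision=4)
st(); c=shot('scene'); im=c['image'].astype(int)
s=(im[...,0]>110)&(im[...,1]>45)&(im[...,1]<95)&(im[...,2]>25)&(im[...,2]<75)&(im[...,0]-im[...,1]>50); v,u=np.nonzero(s); P=np.array([world(c,a,q) for a,q in zip(u,v)])
for nm,k in(('in tub',(np.hypot(P[:,0]-.565,P[:,1]-.185)<.1)&(P[:,2]>.08)),('table',(P[:,2]<.06)&(P[:,2]>.012)&(P[:,0]<.75)&(P[:,1]<-.15))):
  print(nm,k.sum(),np.percentile(P[k],[2,50,98],axis=0) if k.sum()>3 else '')
m=((im[...,0]>40)&(im[...,0]<125)&(im[...,0]-im[...,2]>18)&(im[...,0]<1.9*im[...,1]+10));v,u=np.nonzero(m);P=np.array([world(c,a,b) for a,b in zip(u,v)])
for x in(.488,.639):
  k=(abs(P[:,0]-x)<.025)&(abs(P[:,1]-.055)<.065)&(abs(P[:,2]-.008)<.006); print('shim',x,k.sum(),np.percentile(P[k],[3,97],axis=0))
print(ctrl.hand_in())
```

```text
65.9 [0.5733 0.3492 0.2136] [-3.14   0.001  1.527] [0.492 0.566 1.075 0.    1.503 0.537] F [-0.  -0.6 -0.4] w 0.04699373690485685 0.0
in tub 153 [[0.5408 0.1455 0.1091]
 [0.5706 0.1659 0.1138]
 [0.5905 0.1937 0.1399]]
table 5 [[ 0.6267 -0.42    0.0216]
 [ 0.6337 -0.4067  0.0258]
 [ 0.6521 -0.3897  0.032 ]]
shim 0.488 214 [[0.4733 0.0109 0.0039]
 [0.5089 0.0925 0.0122]]
shim 0.639 285 [[0.6244 0.0104 0.0039]
 [0.6593 0.1048 0.0117]]
the job is handed in; nothing more can be done
None
```

I handed the job in and got no verdict back; my last camera measurements showed the press resting on both shims at about 3°, the bar flat on the mat (it was dropped once after a grip slip and picked up again), the one brown stone I found upright on the plate, and the collar at about 1.40 rad.

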